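# Re-peg the stay of the acrylic box's swing door to air it wider

### The job

The clear box needs a good airing after the shower: move the pink cup out of the way of its door and stand it upright on the round cork mat. Then tip the door's metal stay up off the brass pin, swing the door wide open, and drop the stay's end hole (the one nearest the red pad) fully down over the pin so that the door is held there. Leave the other things on the shelf where they are.

Things in the scene. Friction and masses are not known exactly. Their poses are not given: they have to be found in the camera images.
- cup_center (a point): Pink plastic cup, empty, open at the top, 90 mm high, 56 mm across the rim and slightly narrower at the foot, about 60 g. Point on its axis half-way up (45 mm above its foot); z is its axis. It stands on the shelf in front of the door, in the way of its swing.
- mat_top (a point): Round cork mat with a dark blue rim, 104 mm across, 4 mm thick, fixed, lying to the left or the right of the box. Point at the centre of its top face.
- pin_top (a point): Upright brass pin, 7 mm thick with a domed tip, fixed on the roof of the clear acrylic box (220 mm wide, 170 mm deep, roof 135 mm above the shelf), a little behind the front edge of the roof. Point at its tip, 18 mm above the roof. Its x axis is the box's depth direction (from the front face to the back), y runs along the front towards the hinge side, z is up.
- door_hinge (a point): Point on the vertical hinge axis of the door at roof height, at the front left edge of the box (as seen from the robot). Axes as those of pin_top.
- door (a joint): Angle of the clear swing door (198 mm wide, 6 mm thick, top edge 140 mm above the shelf) in rad; 0 shut, grows as its free edge comes out of the box front towards the robot; limit 1.4. The pin sits in the first hole at 0.20, in the middle hole at 0.60, in the end hole at 1.00. The hinge is a little stiff (about 0.05 N m): the door stays where it is left. While the stay lies on the pin the door is locked.
- door_post (a point): Orange upright post on the top edge of the door, 180 mm from the hinge axis: 12 mm thick, 50 mm tall with a 16 mm ball on its top, rising from 140 to 198 mm above the shelf. Point half-way up it (165 mm above the shelf); its x axis is the door's normal pointing inwards/behind the door, its y axis runs along the door towards the hinge. Push its back to open the door, or pinch it.
- stay (a joint): Tilt in rad of the stay, a flat steel arc bar 30 mm wide, 4 mm thick, of 120 mm radius about the door hinge axis, hinged on the door's top edge 120 mm from the hinge axis and reaching back over the roof: 0 lying level (underside 9 mm above the roof, pin through a hole), grows as its far end tips up, stop at 0.5. Above 0.25 every part that can pass over the pin clears it. Its hinge is stiff (0.06 N m): it stays at the tilt it is left at.
- stay_tab (a point): Blue thumb tab of the stay, 22 x 30 mm, in front of the door. Point at the middle of its top face, 36 mm in front of the stay's hinge and 149 mm above the shelf when the stay is level. Pressed down by about 17 mm (2 to 4 N) it tips the stay up to its stop, like a seesaw.
- stay_pad (a point): Red round pad, 28 mm across, at the far end of the stay, beyond the end hole. Point at the middle of its top face, 149 mm above the shelf when the stay is level; 119 mm from the stay's hinge line. Press it down to lower the stay (1 to 3 N).
- end_hole (a point): Centre of the end hole of the stay (14 mm across), nearest the red pad. The stay's three holes lie on its arc 0.4, 0.8 and 1.2 rad round from the door; this is the one at 1.2.
- first_hole (a point): Centre of the hole nearest the door, in which the pin sits at the start (14 mm across).
- soap_dish: Terracotta soap dish with a soap, 80 x 115 x 24 mm, bystander; origin at its foot.
- comb: Bamboo comb lying flat, about 42 x 160 x 6 mm, bystander.
- pin_tray: Steel hair pin tray, 70 x 140 x 18 mm, bystander; origin at its foot.
- jar: Round glass jar, closed, 80 mm across, 80 mm high, bystander; origin at its foot.
- shampoo: Green bottle, 60 mm across, 180 mm high, bystander; origin at its foot.
- lotion: Yellow bottle, 56 mm across, 150 mm high, bystander; origin at its foot.

How it is judged:
On the way, in this order (a step that is already met when the one before it is completed fails the run):
1. the pink cup stands upright on the cork mat, let go, the door not yet moved (horizontal distance between cup_center and mat_top below 0.035 m and height (world z) of cup_center below 0.054 m and angle between cup_center's own z axis and vertical below 0.1 rad and contact force between the fingers and cup below 0.1 N and value of joint door below 0.3 rad), for 0.2 s.
2. the stay is tipped up clear of the pin while the door is still at its first place (value of joint stay above 0.2 rad and value of joint door below 0.32 rad), for 0.1 s.
3. the door is swung wide (value of joint door above 0.9 rad), for 0.1 s.
At the end, for the whole second after the job is handed in: The stay lies level (tilt under 0.03 rad) with its end hole over the pin (within 5.5 mm), the door at rest at 0.955 to 1.045 rad; the pink cup stands upright (within 0.1 rad) and still on the cork mat, its axis within 35 mm of the mat's centre (value of joint stay below 0.03 rad and value of joint door between 0.955 and 1.045 rad and horizontal distance between end_hole and pin_top below 0.0055 m and horizontal distance between cup_center and mat_top below 0.035 m and height (world z) of cup_center below 0.054 m and angle between cup_center's own z axis and vertical below 0.1 rad and velocity of joint door between -0.02 and 0.02 rad/s and linear speed of cup below 0.02 m/s); the robot touches nothing.
It fails at once if the cup is tipped over (angle between cup_center's own z axis and vertical above 0.6 rad).
It fails at once if another thing on the shelf is moved more than 40 mm (distance of any of soap_dish, comb, pin_tray, jar, shampoo, lotion from where it was at the start of the episode above 0.04 m).
It also fails if it takes over 72 s, if anything falls off the work surface, if the arm or the gripper's body presses on something with over 40 N, if the wrist force passes 120 N, or if a joint passes its speed limit or range.

### The arm

A 6-joint arm with a two-finger parallel gripper is mounted at the origin on the work surface. World frame = base frame: x ahead of the robot, y to its left, z up, the work surface at z = 0. Lengths are in m, angles in rad, forces in N, time in s.
With the tool pointing down it reaches from about 0.375 to 0.975 m from the base axis. Payload 3.8 kg.
Tool frame: the origin (TCP) lies midway between the tips of the shut fingers; the grasp point (between the pads) lies 19 mm behind it; z points along the fingers, y is the direction in which the jaws open and shut (so a half turn about z gives the same grasp; the last joint's range is limited). The gripper opens to 85 mm and grips with 20 to 120 N. Pads are 22 mm wide; open, the fingers measure 114 mm over their backs; the gripper's body (76 mm by 85 mm) begins 54 mm behind the grasp point. The pads swing forward as they close: fully open they stand 13 mm farther back than shut.
Start: joints at [1.177, 0.264, 1.604, -0, 1.274, -0.037], TCP at [0.236, 0.632, 0.231] pointing down, gripper open.
Joint ranges: [-2.63, 2.63], [-0.94, 2.18], [0.31, 2.57], [-1.31, 4.45], [0, 2.66], [-2.55, 2.55]. Speed limits (rad/s): [2.57, 2.57, 3.14, 3.14, 3.14, 3.14].

### API

Orientations are given as [roll, pitch, yaw] about the fixed x, y, z axes, in that order (R = Rz(yaw) Ry(pitch) Rx(roll)).
In Python, from station import get_state, capture, close_job gives the robot as it stands.
- The arm moves only by the shell command python3 -m creep 'ROWS'. ROWS is text: rows parted by semicolons, each of 5 numbers parted by spaces: the shift along the tool's x, y, z in cm, then the turn about the tool's z in rad, then the closure, from -1 (fully open) to 1 (shut). A call has 1 to 5 rows; each row is the pose to reach, as a shift and turn from the pose measured when the call began, along the tool's axes at that moment; what a row does not reach only later rows make up. A row lasts 1/8 s, in which the tool goes at most 62.5 mm and 10.7 degrees, less where a joint would pass 70% of its speed; a pose out of reach is approached as far as the arm can. A call with a gripper value outside its range is refused whole. The fingers move at their own pace and stop on an object; the grip force is fixed at half the most. Time passes only in rows, so rows that repeat a pose let the fingers close. It gives the time, the measured TCP pose, the force and the opening at its end, in the units of the state.
- get_state(): the state, without advancing time (a new reading comes with each control period).
- capture(name): name is "scene" or "side" or "wrist"; returns a dict with "frame" (480x640x3 uint8, blue, green, red), "depth" (480x640 float32, m along the optical axis (not along the pixel's ray), 0 where there is no reading), "camera_matrix" (3x3 intrinsics, pixels), "D" ([k1, k2, p1, p2, k3] as OpenCV has them; the pictures are not rectified), "R" (3x3) and "t" (3): a world point X has camera coordinates R X + t. Camera axes: x right, y down, z forward; pixel columns grow to the right and rows downward; lengths in m; the calibration is good to about 2 mm. A picture is of the moment at which its call begins.
- close_job(): hands the job in, once; it reports no verdict.
The state is a dict: "time": time; "joints": joint angles; "joint_vel": joint speeds; "tau": joint torques, N m; "ee_pos": TCP position; "eef_rot": TCP orientation; "contact_force": force on the tool from outside, world axes, zero at the start; "wrist_torque": the same for the moment, N m; "finger_gap": opening from 0.0 (shut) to 1.0 (fully open).
Only numpy, scipy, OpenCV 4.12 (cv2) and the standard library are available. Lean on these libraries where they do the work, as an engineer would, in place of code of your own. Each camera call takes 0.05 s, during which the arm holds its last target.

## Working session

There is one attempt and no reset: what is moved stays moved. The work goes in short steps, Python scripts to look and compute and a shell command to move; the robot and the scene stay as the last step left them, time stands still between calls to the robot, and variables do not carry over. Pictures are saved under pics/ and viewed, and the job is handed in when it is done.

```bash
ls; mkdir -p pics; cat > h.py <<'E'
import numpy as np, cv2, pickle
from station import get_state, capture
def snap(n,f):
    c=capture(n); cv2.imwrite('pics/%s.png'%f,c['frame']); pickle.dump(c,open('pics/%s.pkl'%f,'wb')); return c
def load(f): return pickle.load(open('pics/%s.pkl'%f,'rb'))
def ray(c,u,v):
    p=cv2.undistortPoints(np.array([[[u,v]]],float),c['camera_matrix'],c['D'])[0,0]
    R=np.array(c['R']);t=np.array(c['t']).ravel()
    return -R.T@t, R.T@np.array([p[0],p[1],1.])
def at_z(c,u,v,z):
    o,d=ray(c,u,v); return o+d*(z-o[2])/d[2]
def at_d(c,u,v):
    o,d=ray(c,u,v); return o+d*float(c['depth'][int(round(v)),int(round(u))])
def proj(c,X):
    r=cv2.Rodrigues(np.array(c['R'],float))[0]
    return cv2.projectPoints(np.array([X],float),r,np.array(c['t'],float).reshape(3,1),c['camera_matrix'],c['D'])[0][0,0]
def crop(f,x0,y0,x1,y1,s,out):
    im=cv2.imread('pics/%s.png'%f)[y0:y1,x0:x1]; cv2.imwrite('pics/%s.png'%out,cv2.resize(im,None,fx=s,fy=s,interpolation=cv2.INTER_CUBIC))
E
python3 - <<'E'
from h import *
print(get_state())
for n in("scene","side","wrist"): c=snap(n,n+'0'); print(n,-np.array(c['R']).T@np.array(c['t']).ravel())
E
```

```text
pics
{'time': 0.0, 'joints': array([ 1.17713802e+00,  2.64752392e-01,  1.60537827e+00,  5.08693060e-05,
        1.27370935e+00, -3.69218561e-02]), 'joint_vel': array([-1.92464313e-03, -1.30899610e-03, -5.28021080e-05, -8.07493398e-04,
        4.23463916e-04, -2.49981035e-03]), 'tau': array([ 1.09953742e-04, -5.15103114e+01, -3.67314291e+01, -4.39612711e-05,
        1.26760011e-02, -1.26455834e-05]), 'ee_pos': array([0.23543947, 0.63182322, 0.22996024]), 'eef_rot': array([-3.13934863e+00, -1.31531714e-04,  2.78484111e+00]), 'contact_force': array([0.66768207, 0.51436373, 0.38862912]), 'wrist_torque': array([-0.03974835,  0.00332354, -0.02057039]), 'finger_gap': 0.9983891222332164}
scene [1.24003966 0.11211842 1.02670809]
side [0.35776613 0.89178756 1.21087836]
wrist [0.15937582 0.6594724  0.3722165 ]
```

View pics/scene0.png

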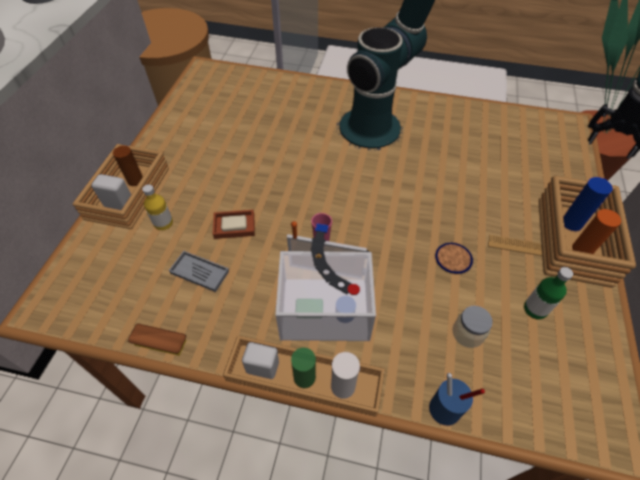

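View pics/side0.png

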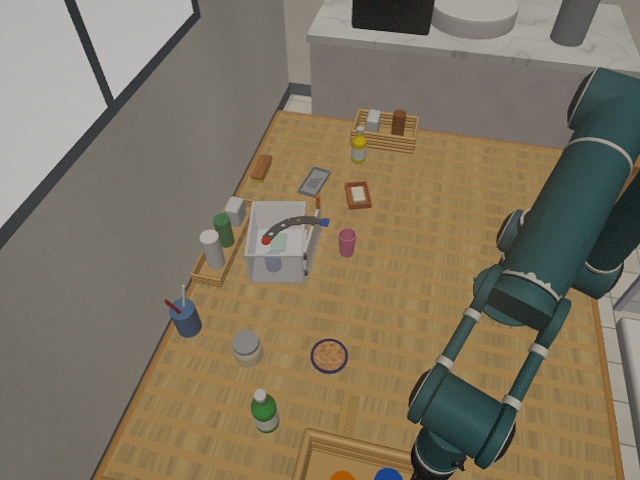

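View pics/wrist0.png

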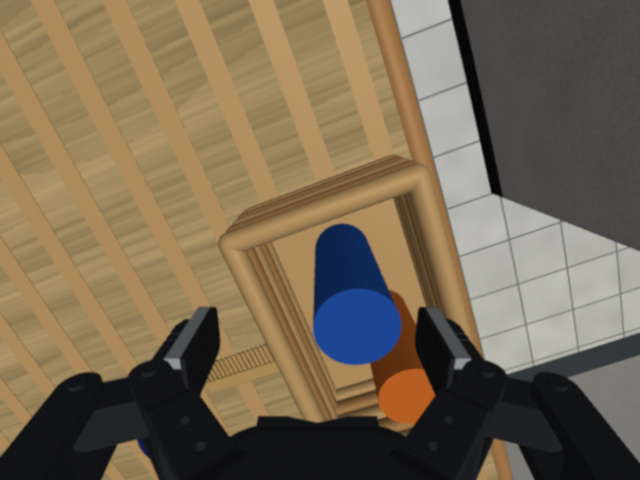

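The scene view shows the box at about (325,295), the cup at (321,224), the post at (294,230), the pad at (353,289), and the mat at (454,258). The side view has the cup at (347,243) and the mat at (329,356). I'll zoom in on these.

```bash
python3 - <<'E'
from h import *
crop('scene0',265,200,395,300,6,'sc'); crop('side0',235,180,365,290,6,'sd')
E
```

```text
(no output)
```

View pics/sc.png

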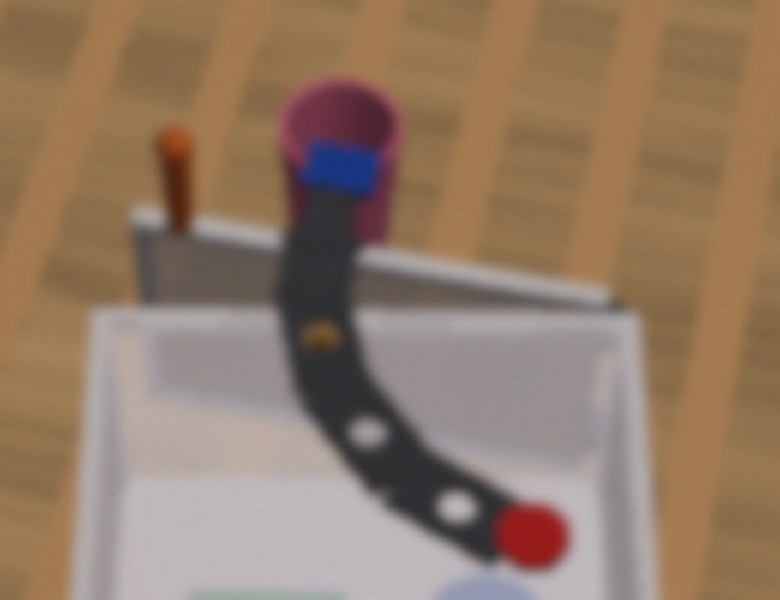

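View pics/sd.png

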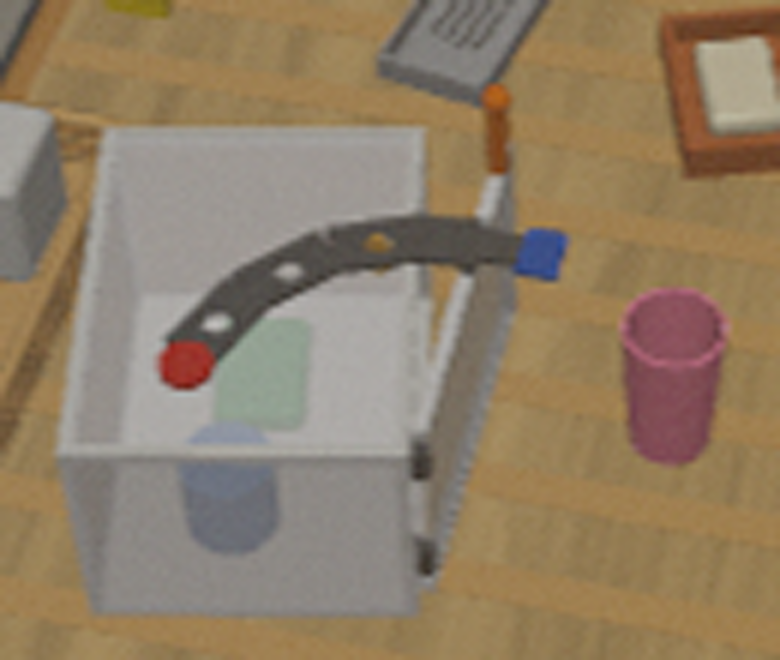

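```bash
python3 - <<'E'
from h import *
a=load('scene0');b=load('side0')
def p(o,c): return (o[0]+(c[0]+.5)/6-.5,o[1]+(c[1]+.5)/6-.5)
A=(265,200);B=(235,180)
D=dict(cuprim=((340,130),(675,327),.09),pad=((532,537),(187,364),.149),tab=((342,168),(543,254),.149),ball=((175,143),(497,97),.19),pin=((322,330),(378,242),.151),
h2=((368,433),(290,271),.148),h3=((457,507),(217,322),.148))
for k,(s,d,z) in D.items():
    X=at_z(a,*p(A,s),z);Y=at_z(b,*p(B,d),z); print(k,X.round(4),Y.round(4),at_d(a,*p(A,s)).round(4),at_d(b,*p(B,d)).round(4))
print('mat',at_z(a,454,258,.004),at_z(b,329,356,.004))
print('soap',at_z(a,234,223,.02),'comb',at_z(a,500,245,.004),'shampoo',at_z(a,545,300,.09),'jar',at_z(a,475,320,.08))
for n,u in dict(roofL=(635,312),roofR=(95,312),doorend=(135,212),doorhinge=(612,294)).items(): print(n,at_z(a,*p(A,u),.138).round(4))
E
```

```text
cuprim [ 0.5136 -0.052   0.09  ] [ 0.511  -0.0523  0.09  ] [ 0.4883 -0.0577  0.0574] [ 0.5139 -0.0706  0.0683]
pad [0.732  0.0728 0.149 ] [0.7298 0.0738 0.149 ] [0.7335 0.0729 0.1517] [0.7306 0.0721 0.1468]
tab [ 0.5786 -0.0363  0.149 ] [ 0.577  -0.0351  0.149 ] [ 0.5793 -0.0361  0.1499] [ 0.5773 -0.0363  0.1476]
ball [ 0.6128 -0.0965  0.19  ] [ 0.6156 -0.0983  0.19  ] [ 0.6193 -0.0943  0.1986] [ 0.613  -0.0884  0.2002]
pin [ 0.6605 -0.0252  0.151 ] [ 0.6595 -0.0226  0.151 ] [ 0.6625 -0.0247  0.154 ] [ 0.6617 -0.0291  0.1435]
h2 [0.701  0.0027 0.148 ] [0.6983 0.0036 0.148 ] [0.6926 0.001  0.1343] [ 0.7013 -0.0043  0.1386]
h3 [0.7252 0.0427 0.148 ] [0.7239 0.044  0.148 ] [0.7177 0.0417 0.1352] [0.7289 0.0325 0.1336]
mat [0.48714456 0.31775798 0.004     ] [0.48398148 0.31894247 0.004     ]
soap [ 0.52382384 -0.30470611  0.02      ] comb [0.41239198 0.44095914 0.004     ] shampoo [0.62124593 0.51610569 0.09      ] jar [0.70701044 0.35963405 0.08      ]
roofL [0.614  0.0932 0.138 ]
roofR [ 0.6646 -0.1179  0.138 ]
doorend [ 0.6126 -0.1159  0.138 ]
doorhinge [0.6075 0.0827 0.138 ]
```

```bash
cat >> h.py <<'E'
from scipy.spatial.transform import Rotation as Ro
def go(x,y,z,yaw=None):
    s=get_state(); R=Ro.from_euler('xyz',s['eef_rot']).as_matrix()
    d=R.T@(np.array([x,y,z])-s['ee_pos'])*100
    t=0 if yaw is None else -((yaw-s['eef_rot'][2]+np.pi)%(2*np.pi)-np.pi)
    print('shift cm',d.round(2),'turn',round(t,3),'| f',s['contact_force'].round(1),'gap',round(s['finger_gap'],3),'t',round(s['time'],2),s['ee_pos'].round(4),s['eef_rot'].round(3),s['joints'].round(2))
E
python3 - <<'E'
from h import *
from scipy.optimize import least_squares
P=np.array([[.660,-.0245],[.6997,.0032],[.7246,.0434]])
w=[.7,1,1]
f=lambda q:np.concatenate([w[i]*(q[:2]+.12*np.array([np.cos(q[2]+.4*(i+1)),np.sin(q[2]+.4*(i+1))])-P[i]) for i in range(3)])
r=least_squares(f,[.61,.085,-1.54]);q=r.x;print(q,r.fun)
for th in (0.2,1.0,1.1):
    a=q[2]+.2-th; print(th,'post',q[:2]+.18*np.array([np.cos(a),np.sin(a)]),'tabhinge',q[:2]+.12*np.array([np.cos(a),np.sin(a)]))
go(.512,-.052,.23,np.pi)
E
```

```text
[ 0.61234428  0.08562452 -1.55891664] [ 2.68930282e-04  1.12090368e-04 -2.85884377e-04 -1.51771745e-04
  9.76331161e-05  7.33085382e-05]
0.2 post [ 0.61448258 -0.09436278] tabhinge [ 0.61376981 -0.03436701]
1.0 post [ 0.48471906 -0.04130775] tabhinge [0.5272608 0.001003 ]
1.1 post [ 0.47268457 -0.02793236] tabhinge [0.51923781 0.00991993]
shift cm [-49.8  -54.43   0.11] turn -0.357 | f [ 0.2 -0.   0.2] gap 0.999 t 0.15 [0.2355 0.632  0.2302] [-3.14  -0.     2.785] [ 1.18  0.26  1.61  0.    1.27 -0.04]
```

```bash
python3 -m creep '-49.8 -54.4 0 -0.36 -1;-49.8 -54.4 0 -0.36 -1;-49.8 -54.4 0 -0.36 -1;-49.8 -54.4 0 -0.36 -1;-49.8 -54.4 0 -0.36 -1'; python3 -c "
from h import *
go(.512,-.052,.23,np.pi)"
```

```text
time: 0.78
ee_pos: [0.3531, 0.3408, 0.231]
eef_rot: [-3.14, -0.0, -3.138]
contact_force: [-0.0, -0.2, 0.4]
finger_gap: 0.999
shift cm [-15.74 -39.34   0.16] turn 0.004 | f [-0.  -0.2  0.4] gap 0.999 t 0.78 [0.3531 0.3408 0.231 ] [-3.14  -0.    -3.138] [ 0.72 -0.09  1.99 -0.    1.25 -0.86]
```

```bash
python3 -m creep '-15.7 -39.3 0 0 -1;-15.7 -39.3 0 0 -1;-15.7 -39.3 0 0 -1;-15.7 -39.3 0 0 -1;-15.7 -39.3 0 0 -1' ; python3 -c "
from h import *
go(.512,-.052,.23,np.pi)"
```

```text
time: 1.4
ee_pos: [0.4698, 0.0509, 0.2316]
eef_rot: [-3.14, 0.0, -3.138]
contact_force: [0.9, 0.9, 0.8]
finger_gap: 1.002
shift cm [ -4.18 -10.3    0.18] turn 0.004 | f [0.9 0.9 0.8] gap 1.002 t 1.4 [0.4698 0.0509 0.2316] [-3.14   0.    -3.138] [ 0.06 -0.13  2.02 -0.    1.25 -1.52]
```

```bash
python3 -m creep '-4.2 -10.3 0.2 0 -1;-4.2 -10.3 0.2 0 -1;-4.2 -10.3 0.2 0 -1;-4.2 -10.3 0.2 0 -1' ; python3 -c "
from h import *
snap('wrist','w1')
go(.512,-.052,.055,np.pi)"
```

```text
time: 1.9
ee_pos: [0.5116, -0.0517, 0.2293]
eef_rot: [-3.141, -0.001, -3.139]
contact_force: [-0.7, 0.1, -0.6]
finger_gap: 0.998
shift cm [-0.06 -0.07 17.44] turn 0.004 | f [-0.8 -0.3 -1. ] gap 1.001 t 1.95 [ 0.5116 -0.0511  0.2294] [-3.141e+00 -1.000e-03 -3.138e+00] [-0.15 -0.04  1.94 -0.    1.24 -1.72]
```

View pics/w1.png

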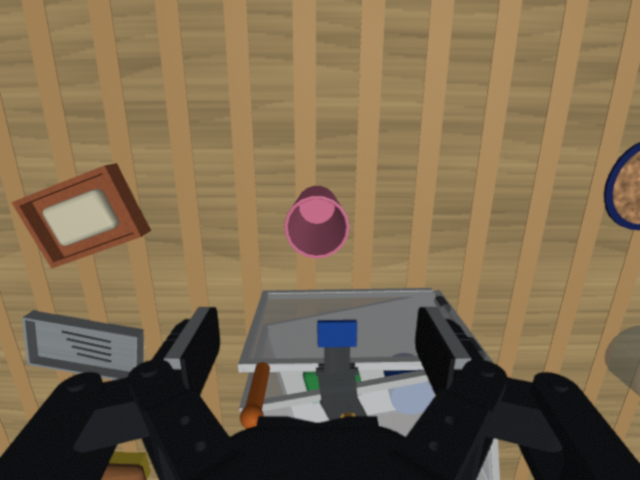

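```bash
python3 -c "
from h import *
c=load('w1'); print(at_z(c,317,228,.09), -np.array(c['R']).T@np.array(c['t']).ravel())
print('tab',at_z(c,337,334,.149),'ball',at_z(c,251,415,.19), 'mat',at_z(c,660,187,.004))
"
```

```text
[ 0.51139723 -0.05325824  0.09      ] [ 0.43043626 -0.05279854  0.3715234 ]
tab [ 0.57690087 -0.03802266  0.149     ] ball [ 0.61377761 -0.09734585  0.19      ] mat [0.48748224 0.32543567 0.004     ]
```

```bash
python3 -m creep '0 -0.15 6 0 -1;0 -0.15 12 0 -1;0 -0.15 18.2 0 -1;0 -0.15 18.4 0 -1;0 -0.15 18.4 0 -1' && python3 -m creep '0 0 0 0 1;0 0 0 0 1;0 0 0 0 1;0 0 0 0 1;0 0 0 0 1'; python3 -c "
from h import *
snap('side','s2')
crop('s2',235,150,395,290,5,'s2c')
go(.486,.318,.15,np.pi)"
```

```text
time: 2.58
ee_pos: [0.5125, -0.052, 0.0471]
eef_rot: [-3.141, 0.001, -3.136]
contact_force: [-0.2, -0.2, 0.4]
finger_gap: 1.002
time: 3.2
ee_pos: [0.5157, -0.0522, 0.051]
eef_rot: [-3.14, 0.007, -3.136]
contact_force: [-0.9, 1.3, 9.8]
finger_gap: 0.636
shift cm [ 2.7  37.02 -9.98] turn 0.005 | f [-1.5  1.4  8.9] gap 0.64 t 3.25 [ 0.5157 -0.0522  0.051 ] [-3.14   0.007 -3.136] [-0.15  0.15  2.1  -0.    0.88 -1.72]
```

View pics/s2c.png

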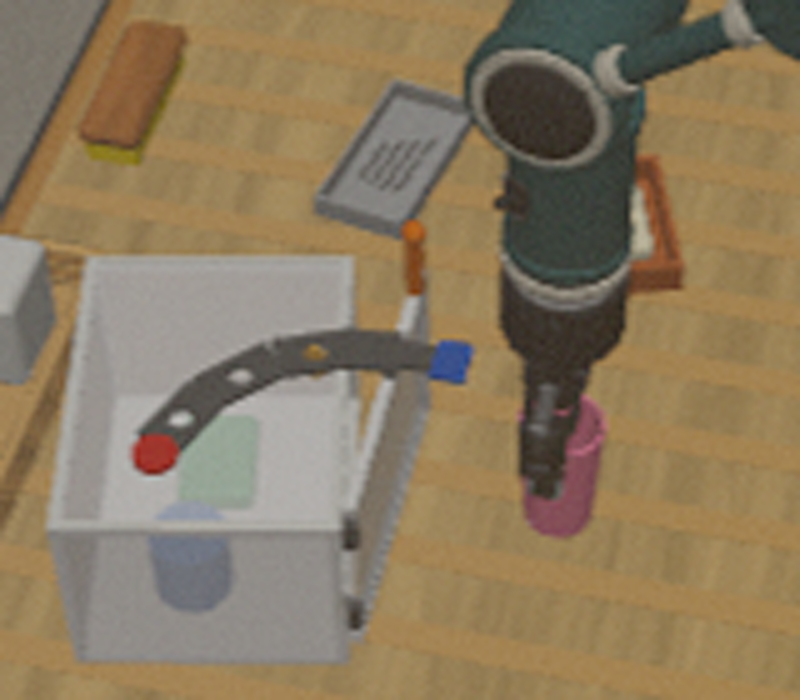

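```bash
python3 -m creep '0 0 -4 0 1;0 0 -7 0 1;0.5 6 -7 0 1;1 12 -7 0 1;1.3 18 -7 0 1' && python3 -c "
from h import *
go(.486,.318,.12,np.pi)"
```

```text
time: 3.88
ee_pos: [0.502, 0.1294, 0.1228]
eef_rot: [-3.141, 0.011, -3.138]
contact_force: [1.2, -0.2, -0.5]
finger_gap: 0.64
shift cm [ 1.53 18.87  0.25] turn 0.004 | f [ 1.2 -0.2 -0.5] gap 0.64 t 3.88 [0.502  0.1294 0.1228] [-3.141  0.011 -3.138] [ 0.21  0.06  2.05 -0.    1.02 -1.37]
```

```bash
python3 -m creep '0.5 6 0.2 0 1;1 12 0.2 0 1;1.5 18 0.2 0 1;1.5 18.9 0.2 0 1;1.5 18.9 0.2 0 1' && python3 -c "
from h import *
snap('scene','s3');crop('s3',390,150,520,290,5,'s3c');snap('side','d3');crop('d3',260,270,400,400,5,'d3c')
go(.486,.318,.057,np.pi)"
```

```text
time: 4.5
ee_pos: [0.4866, 0.3189, 0.1216]
eef_rot: [-3.141, 0.013, -3.136]
contact_force: [-0.1, -0.6, -1.0]
finger_gap: 0.642
shift cm [0.13 0.09 6.4 ] turn 0.003 | f [-0.9  0.5  0.6] gap 0.635 t 4.6 [0.4865 0.3172 0.121 ] [-3.141  0.012 -3.138] [ 0.54  0.18  1.93 -0.01  1.03 -1.03]
```

View pics/s3c.png

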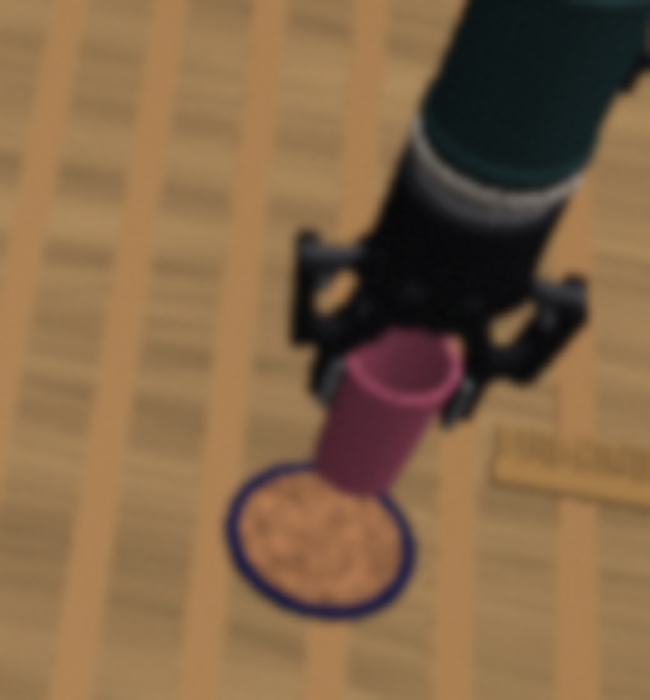

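View pics/d3c.png

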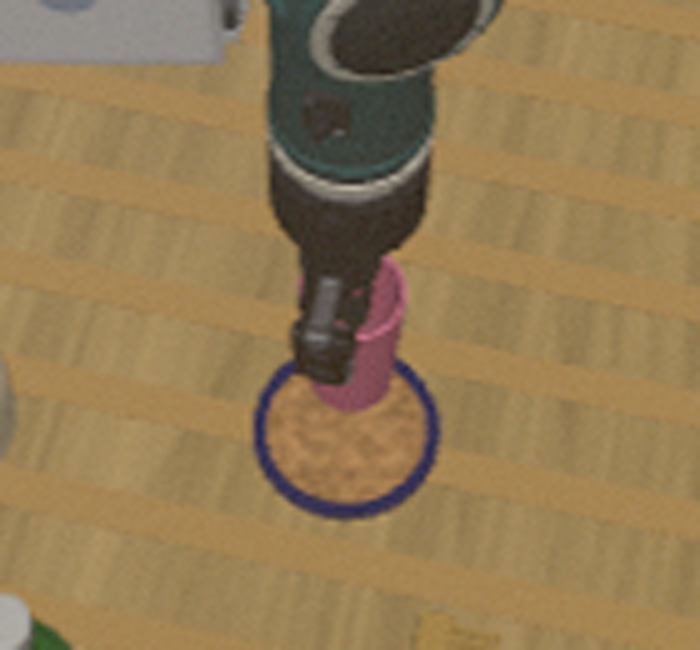

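```bash
python3 -c "
from h import *
a=load('s3');b=load('d3')
print(at_z(a,390+405/5,150+362/5,.16),at_z(b,260+354/5,270+298/5,.16))
print('mat',at_z(a,390+321/5,150+539/5,.004),at_z(b,260+347/5,270+431/5,.004))
print('foot', at_z(a,390+350/5,150+465/5,.07),at_z(b,260+350/5,270+390/5,.07))
"
```

```text
[0.48481124 0.32116585 0.16      ] [0.4790762 0.3225758 0.16     ]
mat [0.48634434 0.31825581 0.004     ] [0.48277695 0.31927206 0.004     ]
foot [0.4837775  0.31714739 0.07      ] [0.47956689 0.32745306 0.07      ]
```

```bash
python3 -m creep '-0.2 0 3 0 1;-0.2 0 5 0 1;-0.2 0 6 0 1;-0.2 0 6.4 0 1;-0.2 0 6.5 0 1' && python3 -c "
from h import *
go(.486,.318,.056,np.pi)"
```

```text
time: 5.22
ee_pos: [0.4896, 0.3171, 0.0562]
eef_rot: [-3.141, 0.012, -3.139]
contact_force: [1.0, -0.1, 0.1]
finger_gap: 0.638
shift cm [0.36 0.09 0.02] turn 0.003 | f [ 1.  -0.1  0.1] gap 0.638 t 5.22 [0.4896 0.3171 0.0562] [-3.141  0.012 -3.139] [ 0.54  0.26  1.96 -0.01  0.91 -1.03]
```

Ease down another millimetre, then release and rise.

```bash
python3 -m creep '0 0 0.1 0 1;0 0 0.15 0 1;0 0 0.15 0 -1;0 0 0.1 0 -1;0 0 0.1 0 -1' && python3 -m creep '0 0 0 0 -1;0 0 -2 0 -1;0 0 -6 0 -1;0 0 -12 0 -1;0 0 -17 0 -1' && python3 -c "
from h import *
snap('scene','s4');crop('s4',390,150,520,290,5,'s4c');snap('side','d4');crop('d4',260,270,400,400,5,'d4c')
go(.5,.0,.25,np.pi)"
```

```text
time: 5.85
ee_pos: [0.4897, 0.3173, 0.0554]
eef_rot: [-3.141, 0.012, -3.139]
contact_force: [0.7, -0.3, -0.7]
finger_gap: 1.0
time: 6.48
ee_pos: [0.4881, 0.3176, 0.2295]
eef_rot: [3.141, 0.015, -3.139]
contact_force: [1.1, -0.6, 0.5]
finger_gap: 0.999
shift cm [ -0.77 -31.98  -1.67] turn 0.003 | f [0.6 1.7 0.4] gap 1.001 t 6.58 [0.4917 0.3199 0.2354] [ 3.134  0.026 -3.139] [ 0.54  0.08  1.81 -0.01  1.23 -1.03]
```

View pics/s4c.png

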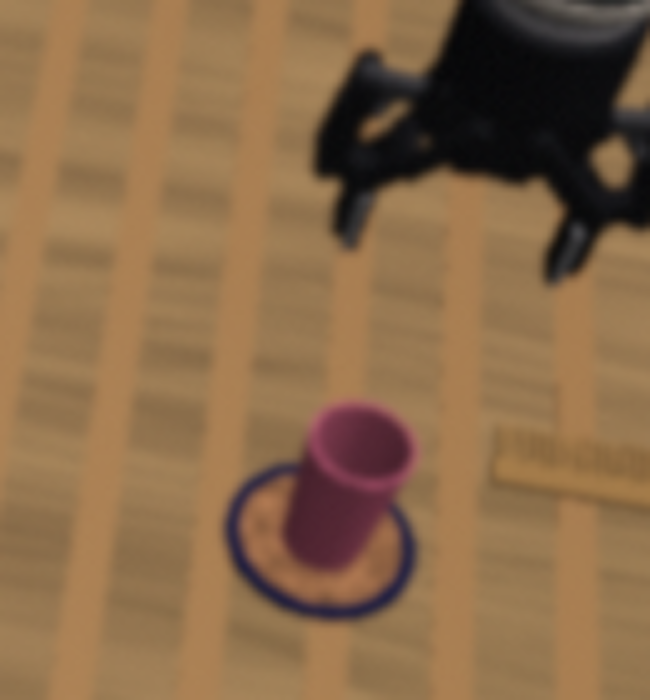

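View pics/d4c.png

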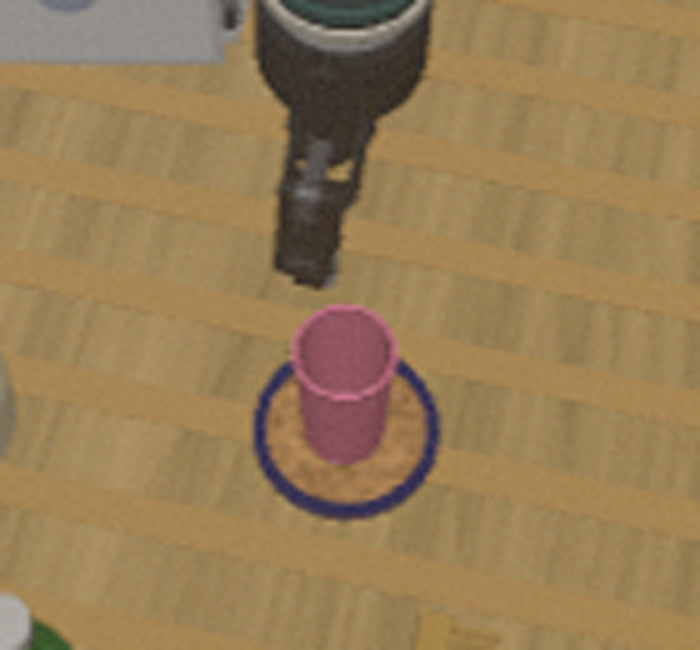

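Step 1 looks done: the cup is upright and centred on the mat, at (345,385) in the side crop. Next I go above the tab with the jaws shut and turned along x.

```bash
python3 -c "
from h import *
go(.575,-.0365,.22,np.pi/2)"
```

```text
shift cm [ -8.18 -35.67   1.5 ] turn 1.574 | f [0.6 1.7 0.4] gap 1.001 t 6.58 [0.4917 0.3199 0.2354] [ 3.134  0.026 -3.139] [ 0.54  0.08  1.81 -0.01  1.23 -1.03]
```

```bash
python3 -m creep '-8.2 -35.7 1 1.57 1;-8.2 -35.7 1 1.57 1;-8.2 -35.7 1 1.57 1;-8.2 -35.7 1 1.57 1;-8.2 -35.7 1 1.57 1';  python3 -c "
from h import *
go(.575,-.0365,.22,np.pi/2)"
```

```text
time: 7.2
ee_pos: [0.5627, 0.0121, 0.226]
eef_rot: [3.121, 0.006, 2.201]
contact_force: [0.8, 0.5, 0.5]
finger_gap: 0.001
shift cm [-4.64 -1.88  0.59] turn 0.63 | f [0.8 0.5 0.5] gap 0.001 t 7.2 [0.5627 0.0121 0.226 ] [3.121 0.006 2.201] [-0.03  0.04  1.87  0.01  1.21 -0.66]
```

```bash
python3 -m creep '-4.6 -1.9 0.6 0.63 1;-4.6 -1.9 0.6 0.63 1;-4.6 -1.9 0.6 0.63 1;-4.6 -1.9 0.6 0.63 1;-4.6 -1.9 0.6 0.63 1';  python3 -c "
from h import *
snap('scene','s5');crop('s5',265,170,395,300,6,'s5c');snap('side','d5');crop('d5',235,150,395,290,5,'d5c')
go(.575,-.0365,.152,np.pi/2)"
```

```text
time: 7.82
ee_pos: [0.5745, -0.0364, 0.2204]
eef_rot: [3.121, -0.007, 1.572]
contact_force: [-0.7, 0.5, -0.6]
finger_gap: -0.003
shift cm [-0.07 -0.1   6.83] turn 0.002 | f [ 0.3 -0.7 -0. ] gap -0.002 t 7.92 [ 0.5746 -0.0362  0.2203] [ 3.121 -0.007  1.573] [-0.11  0.07  1.85  0.01  1.2  -0.12]
```

View pics/s5c.png

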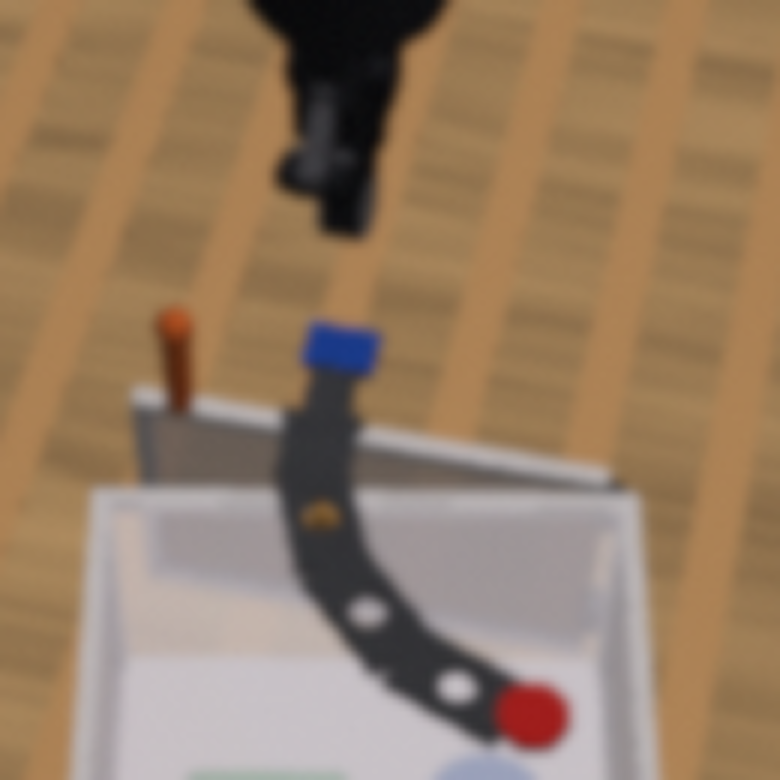

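View pics/d5c.png

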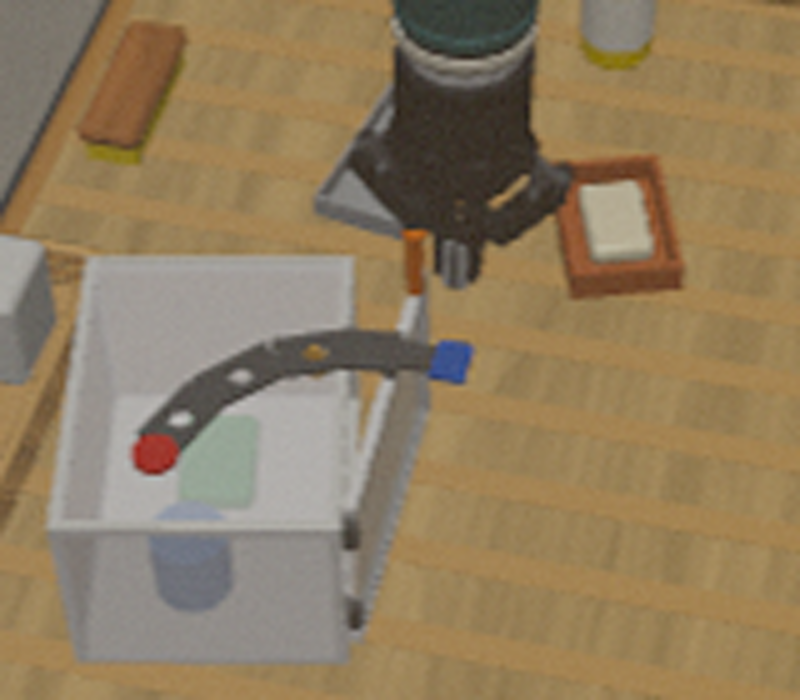

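```bash
python3 -m creep '0 0.3 5 0 1;0 0.35 6.8 0 1;0 0.35 7.4 0 1;0 0.35 7.8 0 1;0 0.35 8.2 0 1';  python3 -c "
from h import *
go(.572,-.0365,.135,np.pi/2)"
```

```text
time: 8.55
ee_pos: [0.5812, -0.0361, 0.1402]
eef_rot: [3.118, -0.006, 1.573]
contact_force: [0.4, -0.3, 2.9]
finger_gap: -0.001
shift cm [-0.04 -0.94  0.49] turn 0.002 | f [ 0.4 -0.3  2.9] gap -0.001 t 8.55 [ 0.5812 -0.0361  0.1402] [ 3.118 -0.006  1.573] [-0.11  0.15  1.92  0.01  1.05 -0.12]
```

```bash
python3 -m creep '0 -0.4 0.1 0 1;0 -0.8 0.2 0 1;0 -0.8 0.4 0 1;0 -0.8 0.6 0 1;0 -0.8 0.6 0 1';  python3 -c "
from h import *
snap('scene','s6');crop('s6',265,170,395,300,6,'s6c');snap('side','d6');crop('d6',235,150,395,290,5,'d6c')
go(.573,-.0365,.135,np.pi/2)"
```

```text
time: 9.18
ee_pos: [0.5735, -0.036, 0.1339]
eef_rot: [3.117, -0.006, 1.573]
contact_force: [-1.3, 0.3, 1.1]
finger_gap: 0.004
shift cm [-0.05 -0.05 -0.11] turn 0.002 | f [0.6 0.1 2. ] gap -0.0 t 9.28 [ 0.5735 -0.036   0.1339] [ 3.117 -0.006  1.573] [-0.11  0.14  1.94  0.01  1.04 -0.12]
```

View pics/s6c.png

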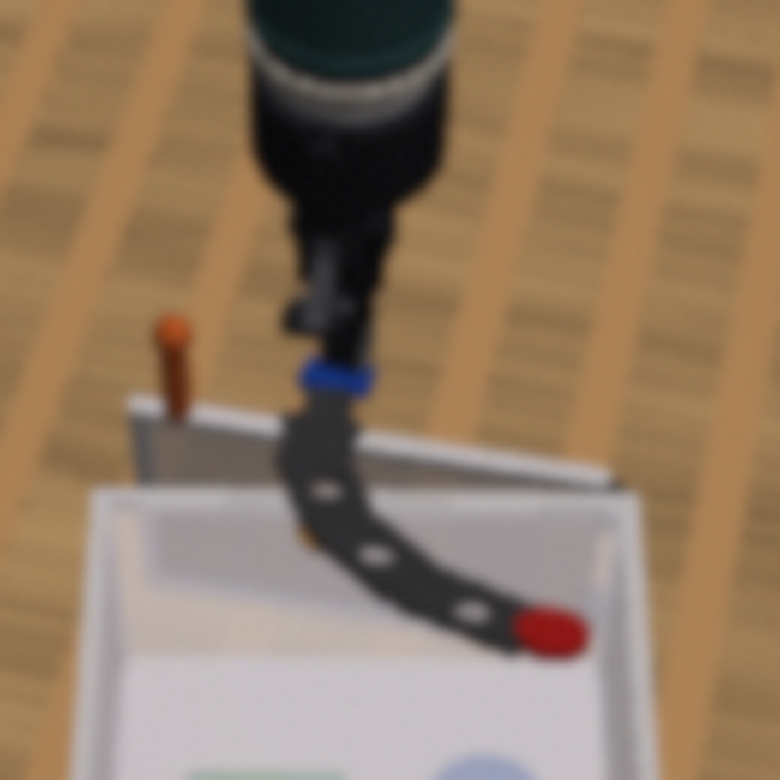

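View pics/d6c.png

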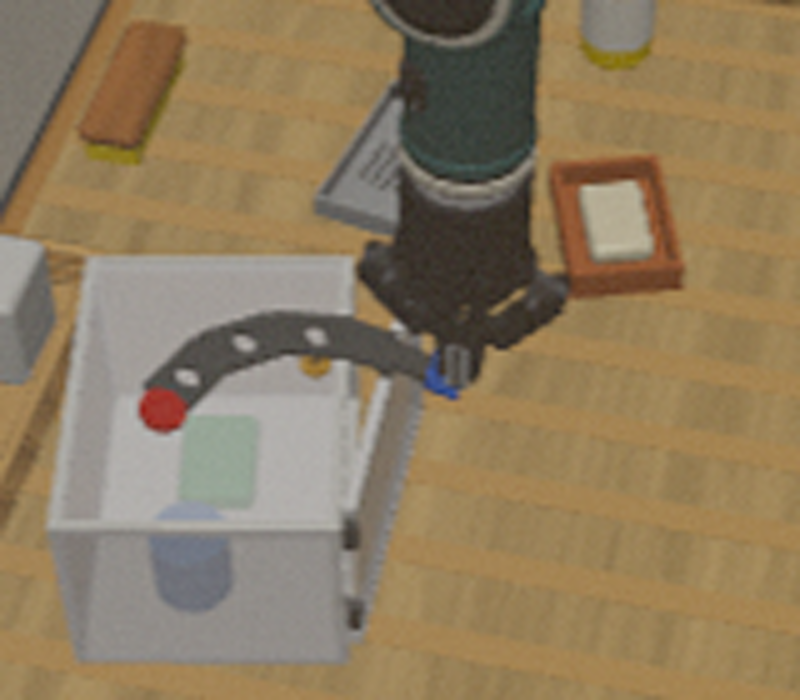

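```bash
python3 -c "
from h import *
a=load('s6');b=load('d6')
print(at_d(a,265+555/6,170+628/6),at_d(b,235+163/5,150+409/5))
for z in (.17,.18,.19,.2,.21): print(z,at_z(a,265+552/6,170+628/6,z),at_z(b,235+163/5,150+409/5,z))
print('ball',at_z(a,265+173/6,170+328/6,.19))
"
```

```text
[0.72040375 0.07704547 0.19386603] [0.71873316 0.07690026 0.19325672]
0.17 [0.70577397 0.07494856 0.17      ] [0.7269827  0.05827683 0.17      ]
0.18 [0.71201024 0.07538243 0.18      ] [0.72343553 0.06628459 0.18      ]
0.19 [0.7182465 0.0758163 0.19     ] [0.71988837 0.07429236 0.19      ]
0.2 [0.72448276 0.07625017 0.2       ] [0.71634121 0.08230012 0.2       ]
0.21 [0.73071902 0.07668404 0.21      ] [0.71279404 0.09030788 0.21      ]
ball [ 0.61642821 -0.09530234  0.19      ]
```

```bash
python3 -m creep '0 0 -3 0 1;0 0 -9.5 0 1;0 0 -10.5 0 0;0 0 -10.5 0 -0.2;0 0 -10.5 0 -0.2';  python3 -c "
from h import *
go(.615,-.0955,.235,np.pi/2)"
```

```text
time: 9.9
ee_pos: [0.5696, -0.0365, 0.2366]
eef_rot: [3.121, -0.007, 1.573]
contact_force: [-0.1, -0.0, 0.5]
finger_gap: 0.597
shift cm [-5.91  4.52  0.21] turn 0.002 | f [-0.1 -0.   0.5] gap 0.597 t 9.9 [ 0.5696 -0.0365  0.2366] [ 3.121 -0.007  1.573] [-0.11  0.05  1.84  0.01  1.23 -0.12]
```

```bash
python3 -m creep '-5.9 4.5 -0.3 0 -0.2;-5.9 4.5 -0.3 0 -0.2;-5.9 4.5 -0.3 0 -0.2';  python3 -c "
from h import *
snap('wrist','w7')
go(.615,-.0955,.155,np.pi/2)"
```

```text
time: 10.28
ee_pos: [0.6138, -0.0957, 0.2377]
eef_rot: [3.125, -0.008, 1.571]
contact_force: [0.2, -0.2, -0.6]
finger_gap: 0.606
shift cm [-0.11  0.01  8.31] turn 0.001 | f [ 0.  -0.4 -0.6] gap 0.602 t 10.32 [ 0.6135 -0.0951  0.2381] [ 3.125 -0.008  1.572] [-0.2   0.15  1.73  0.01  1.25 -0.2 ]
```

View pics/w7.png

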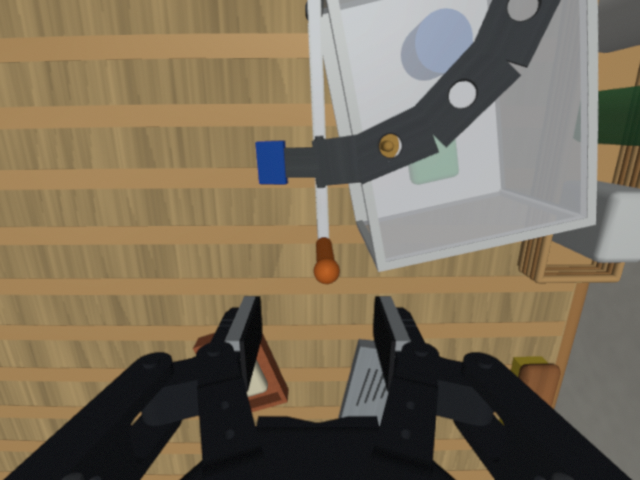

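```bash
python3 -c "
from h import *
c=load('w7'); print('ball',at_z(c,326,271,.19),'base',at_z(c,322,236,.14), 'pin',at_z(c,389,146,.153))"
```

```text
ball [ 0.61931955 -0.09730356  0.19      ] base [ 0.61833829 -0.09075899  0.14      ] pin [ 0.66071732 -0.0265522   0.153     ]
```

```bash
python3 -m creep '0 0.3 0 0 -0.2;0 0.3 4 0 -0.2;0 0.3 7 0 -0.2;0 0.3 8.3 0 -0.2;0 0.3 8.3 0 -0.2' && python3 -m creep '0 0 0 0 0.3;0 0 0 0 0.6;0 0 0 0 1;0 0 0 0 1';  python3 -c "
from h import *
snap('side','d8');crop('d8',235,150,395,290,5,'d8c')
go(.6175,-.096,.155,np.pi/2)"
```

```text
time: 10.95
ee_pos: [0.6171, -0.0937, 0.1544]
eef_rot: [3.127, -0.008, 1.573]
contact_force: [0.2, -1.1, 0.1]
finger_gap: 0.601
time: 11.45
ee_pos: [0.6182, -0.0939, 0.1561]
eef_rot: [3.124, -0.008, 1.573]
contact_force: [-0.4, -0.1, 5.9]
finger_gap: 0.153
shift cm [-0.21 -0.07  0.1 ] turn 0.002 | f [-0.7  1.1  5.2] gap 0.147 t 11.5 [ 0.6182 -0.0939  0.156 ] [ 3.124 -0.008  1.573] [-0.2   0.22  1.81  0.01  1.1  -0.2 ]
```

View pics/d8c.png

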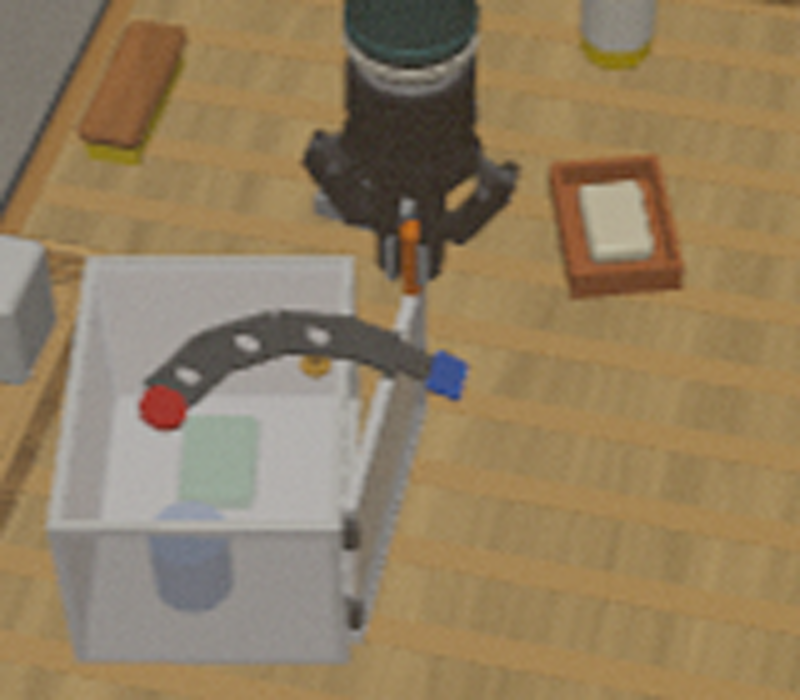

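```bash
cat >> h.py <<'E'
H=np.array([.6123,.0856])
def arc(ds):
    s=get_state(); R=Ro.from_euler('xyz',s['eef_rot']).as_matrix(); p=s['ee_pos']
    r=p[:2]-H
    a=np.arctan2(r[1],r[0]); print('door now',.2-(a+1.559),'r',np.hypot(*r),'yaw rel',s['eef_rot'][2]-a, s['contact_force'].round(1),s['finger_gap'],s['time'],s['wrist_torque'].round(2))
    for d in ds:
        q=H+np.array([[np.cos(d),np.sin(d)],[-np.sin(d),np.cos(d)]])@r
        print(d,(R.T@np.array([*(q-p[:2]),0])*100).round(2))
E
python3 -c "
from h import *
arc([.1,.2,.3,.4,.5])"
```

```text
door now 0.17901845573943814 r 0.1795553870567944 yaw rel 3.1107377741589053 [-0.7  1.1  5.2] 0.1471426106877467 11.5 [0.02 0.03 0.02]
0.1 [ 0.03 -1.79 -0.03]
0.2 [ 0.25 -3.58 -0.06]
0.3 [ 0.64 -5.33 -0.09]
0.4 [ 1.2  -7.03 -0.11]
0.5 [ 1.93 -8.67 -0.14]
```

```bash
python3 -m creep '0.03 -1.8 -0.03 0.1 1;0.25 -3.6 -0.05 0.2 1;0.65 -5.35 -0.08 0.3 1;1.2 -7.05 -0.1 0.4 1;1.2 -7.05 -0.1 0.4 1';python3 -c "
from h import *
arc([.1,.2,.3,.4,.5])"
```

```text
time: 12.12
ee_pos: [0.5471, -0.0814, 0.1561]
eef_rot: [3.128, -0.015, 1.173]
contact_force: [-0.1, 1.4, 0.2]
finger_gap: 0.151
door now 0.5837467619770031 r 0.17928249513253064 yaw rel 3.116240846392696 [-0.1  1.4  0.2] 0.15131433562163277 12.125 [ 0.26 -0.16 -0.06]
0.1 [ 0.04 -1.79 -0.02]
0.2 [ 0.27 -3.57 -0.04]
0.3 [ 0.67 -5.32 -0.06]
0.4 [ 1.24 -7.01 -0.07]
0.5 [ 1.98 -8.65 -0.09]
```

Smooth. Now the remaining 0.42 rad.

```bash
python3 -m creep '0.04 -1.8 -0.02 0.1 1;0.27 -3.6 -0.04 0.2 1;0.67 -5.3 -0.06 0.3 1;1.35 -7.3 -0.08 0.42 1;1.35 -7.3 -0.08 0.42 1';python3 -c "
from h import *
arc([.1,-.05])
snap('scene','s9');crop('s9',265,170,395,300,6,'s9c');snap('side','d9');crop('d9',235,150,395,290,5,'d9c')
"
```

```text
time: 12.75
ee_pos: [0.4852, -0.0401, 0.1562]
eef_rot: [3.135, -0.02, 0.756]
contact_force: [2.2, 1.2, -1.7]
finger_gap: 0.145
door now 1.0025241032829442 r 0.17877798878211854 yaw rel 3.117557944704202 [ 2.2  1.2 -1.7] 0.14536450320370783 12.75 [ 0.23 -0.26 -0.01]
0.1 [ 0.05 -1.79 -0.01]
-0.05 [0.04 0.89 0.01]
```

View pics/s9c.png

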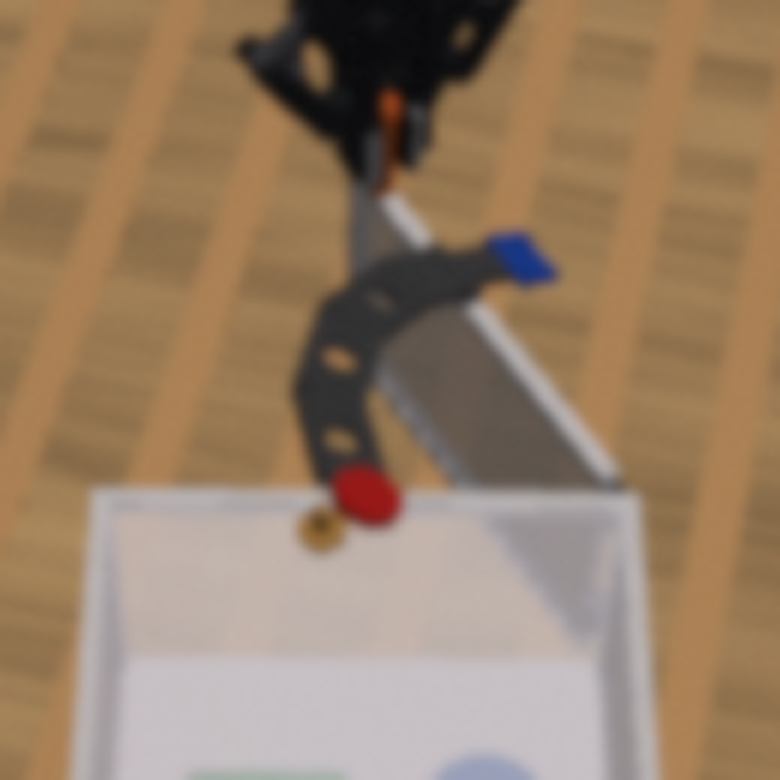

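View pics/d9c.png

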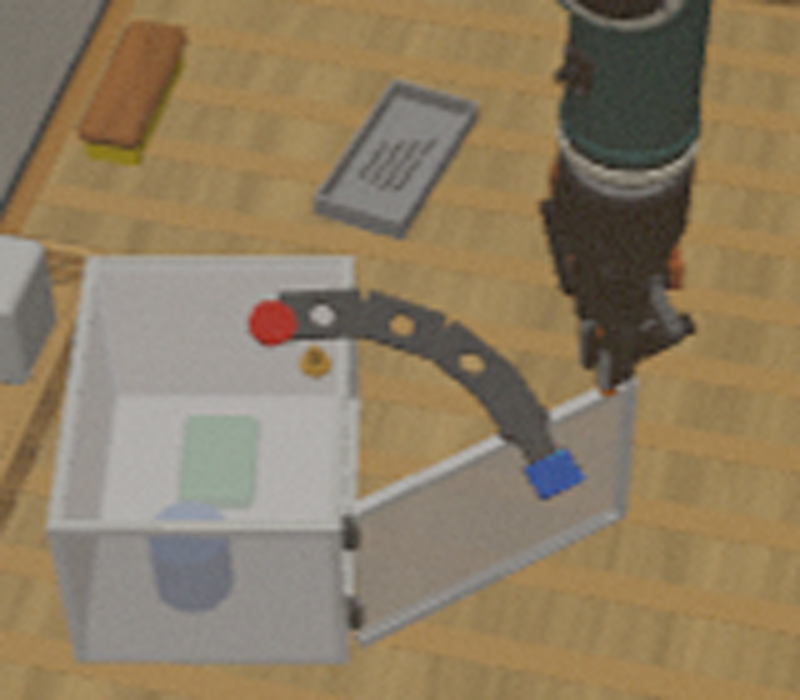

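```bash
cat >> h.py <<'E'
def tri(obs):
    A=[];B=[]
    for c,u,v in obs:
        o,d=ray(c,u,v); d=d/np.linalg.norm(d); M=np.eye(3)-np.outer(d,d); A.append(M);B.append(M@o)
    A=np.vstack(A);B=np.hstack(B); x,r,_,_=np.linalg.lstsq(A,B,rcond=None); return x,np.sqrt(r)
E
python3 -c "
from h import *
a=load('s9');b=load('d9')
S=lambda c:(a,265+(c[0]+.5)/6-.5,170+(c[1]+.5)/6-.5)
T=lambda c:(b,235+(c[0]+.5)/5-.5,150+(c[1]+.5)/5-.5)
for n,s,d in [('h3',(340,440),(321,315)),('h2',(340,359),(402,325)),('h1',(382,301),(472,362)),('pad',(367,495),(272,322)),('tab',(521,258),(555,474)),('pin',(321,522),(315,357))]:
    X,r=tri([S(s),T(d)]); e=X[:2]-H; print(n,X.round(4),r, 'ang',np.arctan2(e[1],e[0]),np.hypot(*e))
"

```

```text
h3 [ 0.6527 -0.0197  0.1887] [0.00082314] ang -1.2040780928169277 0.11278059581316621
h2 [ 0.6067 -0.0308  0.1788] [1.52383989e-05] ang -1.6188317522422724 0.11649084371096856
h1 [ 0.5625 -0.0235  0.1645] [0.0003759] ang -1.998970745267499 0.11988617806327354
pad [ 0.6781 -0.0035  0.1933] [0.00043092] ang -0.9341775513386477 0.11075850734503376
tab [0.5014 0.0249 0.134 ] [0.00023977] ang -2.6404434593778587 0.12643636553315243
pin [ 0.6607 -0.0256  0.1427] [2.88445977e-05] ang -1.1603135564481475 0.12123230936226687
```

```bash
cat >> h.py <<'E'
from scipy.optimize import least_squares
def fitdoor(pts):
    th={'h1':.4,'h2':.8,'h3':1.2,'pad':1.456}
    def m(q,n):
        u,v=.12*np.cos(th[n]),.12*np.sin(th[n]); z0=.147+(.002 if n=='pad' else 0)
        vv=v*np.cos(q[1]); c,s=np.cos(q[0]),np.sin(q[0])
        return np.array([H[0]+u*c-vv*s,H[1]+u*s+vv*c,z0+v*np.sin(q[1])])
    f=lambda q:np.concatenate([m(q,n)-p for n,p in pts.items()])
    r=least_squares(f,[-2.3,.3]); print('phi',r.x[0],'door',.2-1.559-r.x[0],'tilt',r.x[1],(r.fun*1000).round(1)); return r.x
E
python3 -c "
from h import *
fitdoor(dict(h3=np.array([.6527,-.0197,.1887]),h2=np.array([.6067,-.0308,.1788]),h1=np.array([.5625,-.0235,.1645]),pad=np.array([.6781,-.0035,.1933])))
"

```

```text
phi -2.37868658995 door 1.01968658995 tilt 0.3808152053436096 [-0.1  0.2 -0.1  0.4  0.9  0.2 -0.1  1.4 -0.1  0.7 -0.4  0. ]
```

```bash
python3 -m creep '0.01 0.2 0 -0.01 1;0.01 0.4 0 -0.02 1;0.01 0.4 0 -0.02 1;0.01 0.4 0 -0.02 0.5;0.01 0.4 0 -0.02 -0.2' && python3 -m creep '0 0 0 0 -0.2;0 0 0 0 -0.2;0 0 -3 0 -0.2;0 0 -8 0 -0.2;0 0 -10 0 -0.2' && python3 -c "
from h import *
snap('scene','s10');crop('s10',265,170,395,300,6,'s10c');snap('side','d10');crop('d10',235,150,395,290,5,'d10c')
arc([])"
```

```text
time: 13.48
ee_pos: [0.4883, -0.0438, 0.1561]
eef_rot: [3.135, -0.019, 0.776]
contact_force: [-0.3, -0.0, 0.5]
finger_gap: 0.451
time: 14.1
ee_pos: [0.488, -0.0449, 0.2596]
eef_rot: [3.131, -0.022, 0.776]
contact_force: [-0.6, -0.4, -0.0]
finger_gap: 0.599
door now 0.9710264846454653 r 0.18001397831354762 yaw rel 3.106421815710251 [ 0.7 -0.2  0. ] 0.6006487170362014 14.2 [-0.02  0.04  0.02]
```

View pics/s10c.png

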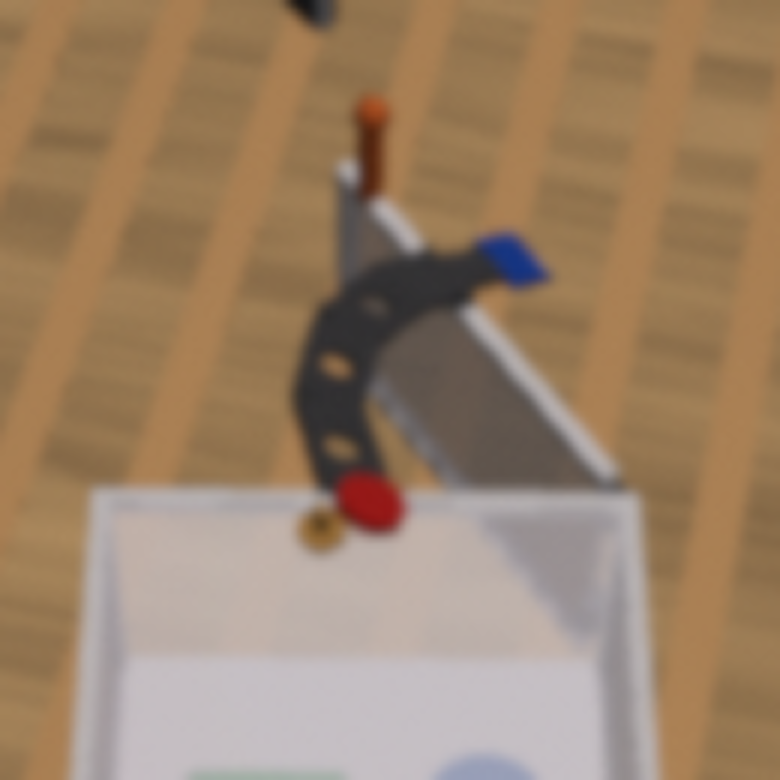

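View pics/d10c.png

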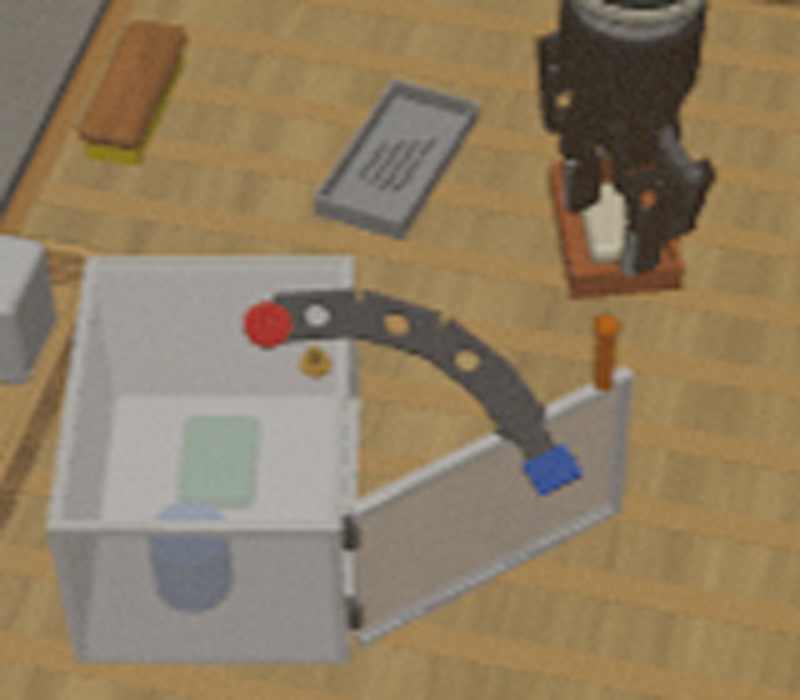

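```bash
python3 -c "
from h import *
a=load('s10');b=load('d10')
S=lambda c:(a,265+(c[0]+.5)/6-.5,170+(c[1]+.5)/6-.5)
T=lambda c:(b,235+(c[0]+.5)/5-.5,150+(c[1]+.5)/5-.5)
P={}
for n,s,d in [('h3',(342,447),(316,315)),('h2',(335,366),(397,324)),('h1',(376,306),(468,360)),('pad',(371,502),(267,324)),('ball',(373,110),(606,325))]:
    X,r=tri([S(s),T(d)]);P[n]=X; e=X[:2]-H; print(n,X.round(4),r)
B=P.pop('ball');e=B[:2]-H;print('ball ang door',-1.359-np.arctan2(e[1],e[0]))
x=fitdoor(P)
print('level pad',H+.12*np.array([np.cos(x[0]+1.456),np.sin(x[0]+1.456)]))
go(.6761,-.0055,.25,np.pi/2)
"

```

```text
h3 [ 0.6557 -0.0184  0.189 ] [0.00034638]
h2 [ 0.61   -0.0319  0.1779] [0.00023205]
h1 [ 0.5653 -0.0253  0.1639] [0.00015433]
pad [ 0.6807 -0.0014  0.193 ] [0.0003151]
ball [ 0.4866 -0.0447  0.1935] [0.00041258]
ball ang door 0.9791485005393703
phi -2.35063097939752 door 0.9916309793975202 tilt 0.3775581927168418 [-0.  -0.  -0.8  0.4  1.8  0.9  0.2  1.7  0.4  0.8 -0.7 -0.1]
level pad [ 0.6873968  -0.00799738]
shift cm [16.13 10.32  1.44] turn -0.794 | f [ 0.7 -0.2  0. ] gap 0.601 t 14.2 [ 0.4884 -0.045   0.2595] [ 3.13  -0.023  0.776] [-0.15 -0.12  1.97  0.01  1.28  0.64]
```

```bash
python3 -c "
from h import *
go(.684,-.005,.24)
"

```

```text
shift cm [16.71 10.83  2.46] turn 0 | f [ 0.7 -0.2  0. ] gap 0.601 t 14.2 [ 0.4884 -0.045   0.2595] [ 3.13  -0.023  0.776] [-0.15 -0.12  1.97  0.01  1.28  0.64]
```

```bash
python3 -m creep '16.7 10.8 1.5 0 1;16.7 10.8 1.5 0 1;16.7 10.8 1.5 0 1;16.7 10.8 2 0 1;16.7 10.8 2.4 0 1'; python3 -c "
from h import *
go(.684,-.005,.195); go(.685,-.006,.165)
"

```

```text
time: 14.82
ee_pos: [0.6829, -0.0047, 0.2377]
eef_rot: [3.133, -0.02, 0.777]
contact_force: [-0.2, 0.5, -0.5]
finger_gap: 0.006
shift cm [-0.03  0.06  4.27] turn 0 | f [-0.2  0.5 -0.5] gap 0.006 t 14.82 [ 0.6829 -0.0047  0.2377] [ 3.133 -0.02   0.777] [-0.05  0.26  1.59  0.01  1.27  0.74]
shift cm [-0.08  0.18  7.28] turn 0 | f [-0.2  0.5 -0.5] gap 0.006 t 14.82 [ 0.6829 -0.0047  0.2377] [ 3.133 -0.02   0.777] [-0.05  0.26  1.59  0.01  1.27  0.74]
```

```bash
python3 -m creep '0 0.05 3 0 1;0 0.1 4.5 0 1;0 0.1 5.5 0 1;-0.05 0.15 6.5 0 1;-0.08 0.18 7.3 0 1'; python3 -c "
from h import *
snap('scene','s11');crop('s11',265,170,395,300,6,'s11c');snap('side','d11');crop('d11',235,150,395,290,5,'d11c')
go(.686,-.007,.149)
"

```

```text
time: 15.45
ee_pos: [0.6854, -0.0062, 0.1651]
eef_rot: [3.132, -0.02, 0.777]
contact_force: [0.1, -0.1, 0.4]
finger_gap: -0.0
shift cm [0.   0.16 1.5 ] turn 0 | f [-0.7 -0.3 -0.4] gap -0.003 t 15.55 [ 0.6846 -0.006   0.164 ] [ 3.134 -0.019  0.777] [-0.05  0.32  1.67  0.01  1.14  0.74]
```

View pics/s11c.png

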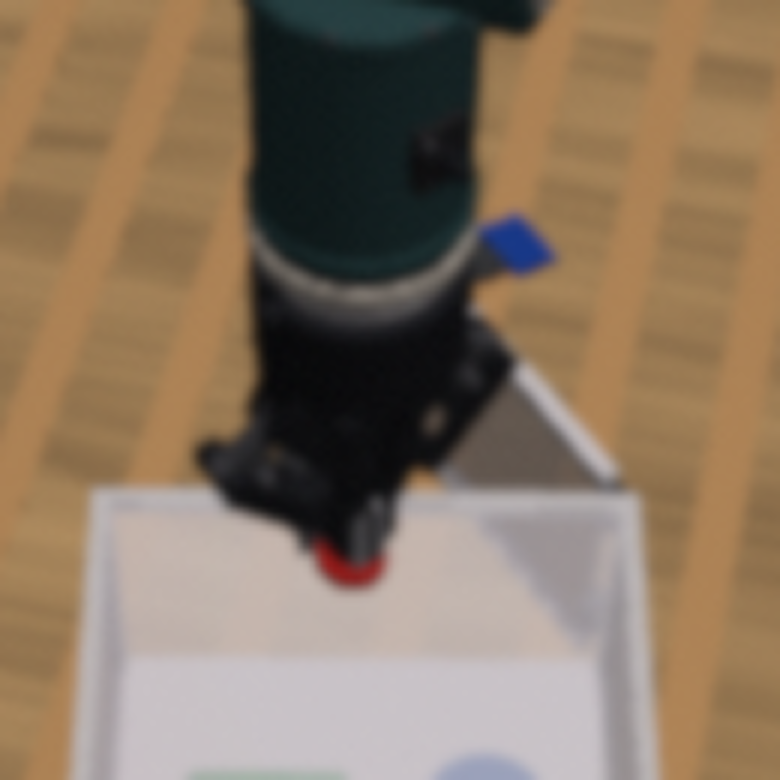

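View pics/d11c.png

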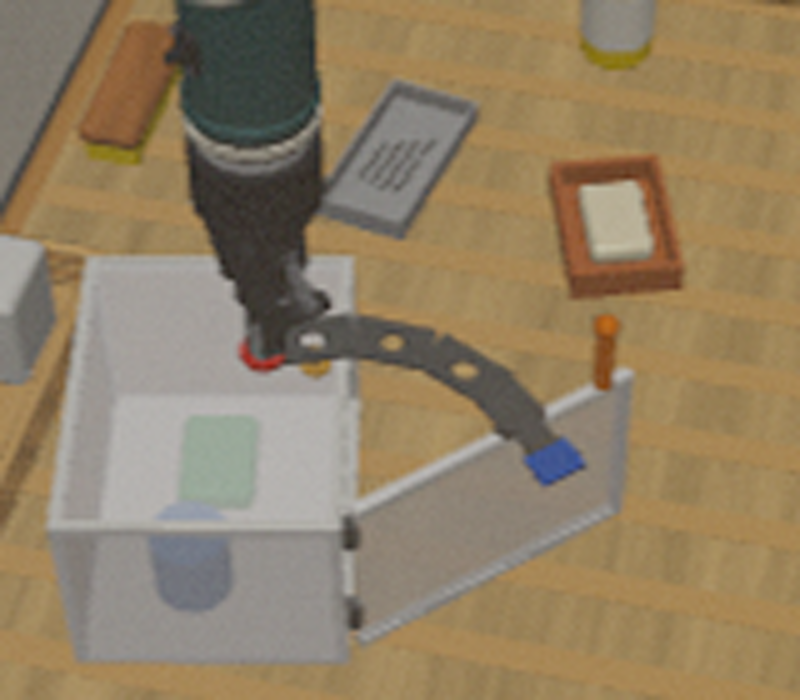

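The stay is following down and the door hasn't moved. I'll continue in small steps, watching the force.

```bash
python3 -m creep '0 0.05 0.4 0 1;0 0.1 0.8 0 1;0 0.15 1.2 0 1;0 0.15 1.4 0 1;0 0.15 1.5 0 1'; python3 -c "
from h import *
snap('side','d12');crop('d12',235,150,395,290,5,'d12c')
go(.686,-.007,.147)
"

```

```text
time: 16.18
ee_pos: [0.686, -0.007, 0.1491]
eef_rot: [3.134, -0.019, 0.777]
contact_force: [0.0, 1.0, 3.2]
finger_gap: -0.002
shift cm [-0.01  0.    0.22] turn 0 | f [-0.6  0.3  1.1] gap 0.005 t 16.23 [ 0.686  -0.007   0.1492] [ 3.134 -0.019  0.777] [-0.05  0.33  1.67  0.01  1.12  0.74]
```

View pics/d12c.png

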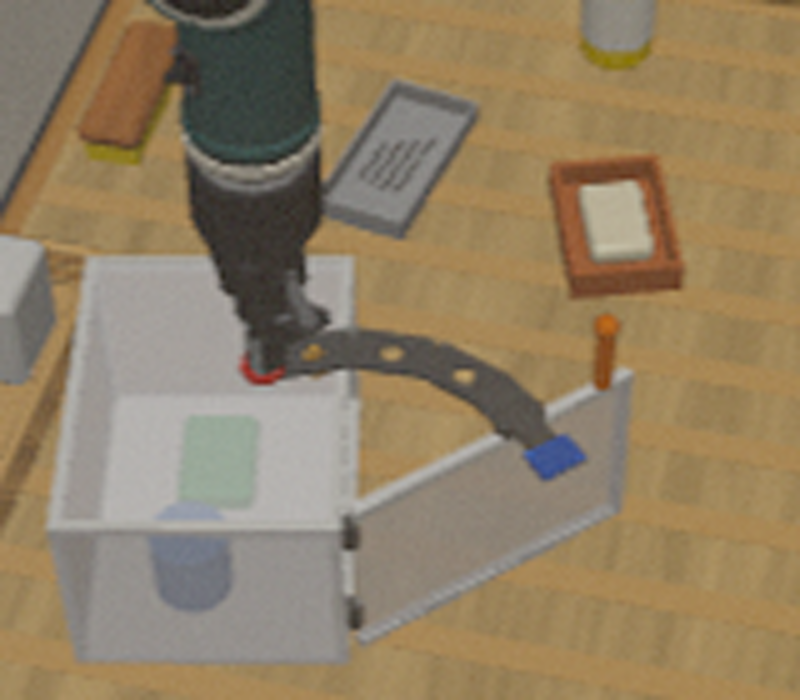

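```bash
python3 -m creep '0 0 0.2 0 1;0 0 0.4 0 1'; python3 -m creep '0 0 0.2 0 1;0 0 0.4 0 1;0 0 0.4 0 1'
```

```text
time: 16.48
ee_pos: [0.6875, -0.0061, 0.1485]
eef_rot: [3.132, -0.023, 0.777]
contact_force: [-4.2, 3.3, 15.7]
finger_gap: 0.002
time: 16.85
ee_pos: [0.6883, -0.0056, 0.1485]
eef_rot: [3.131, -0.025, 0.777]
contact_force: [-6.2, 2.3, 15.0]
finger_gap: 0.004
```

Firmly on its stop at 148.5 mm, which is the level height. Lift off and inspect.

```bash
python3 -m creep '0 0 -0.5 0 1;0 0 -3 0 1;0 0 -8 0 1;-5 -3 -12 0 1;-10 -6 -12 0 1' ; python3 -m creep '-10 -4 0 0 1;-10 -4 0 0 1;-10 -4 0 0 1'; python3 -c "
from h import *
snap('scene','s13');crop('s13',265,170,395,300,6,'s13c');snap('side','d13');crop('d13',235,150,395,290,5,'d13c')
"

```

```text
time: 17.48
ee_pos: [0.5762, -0.0338, 0.2691]
eef_rot: [3.125, -0.029, 0.778]
contact_force: [0.6, -2.0, 0.3]
finger_gap: 0.005
time: 17.85
ee_pos: [0.4745, -0.0762, 0.2655]
eef_rot: [3.125, -0.029, 0.776]
contact_force: [0.0, 0.3, -0.1]
finger_gap: 0.001
```

View pics/s13c.png

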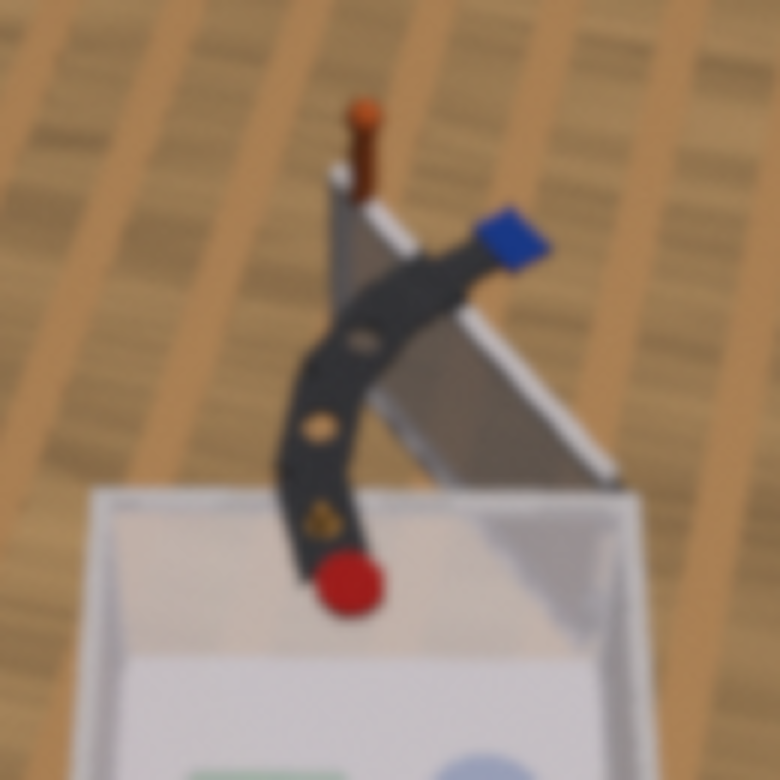

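View pics/d13c.png

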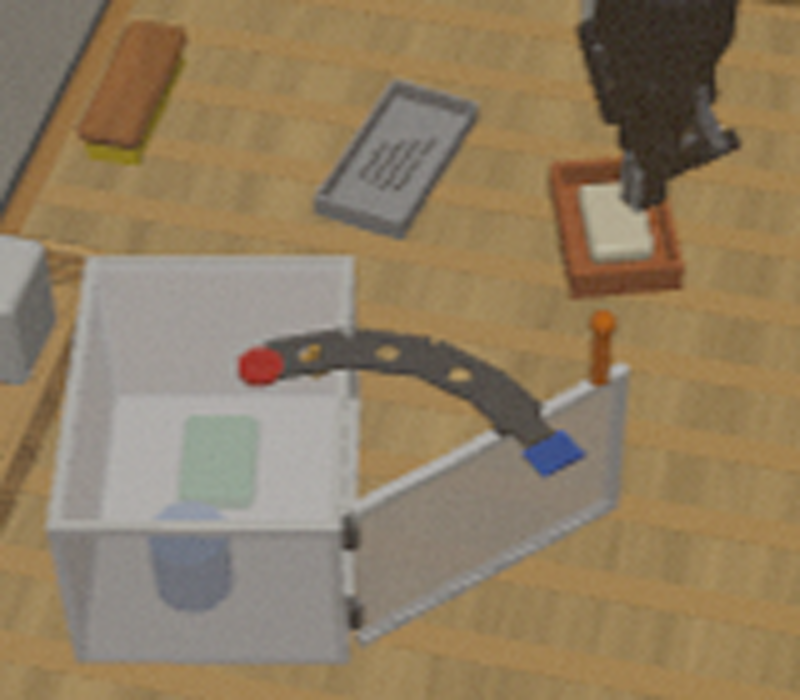

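View pics/d13.png

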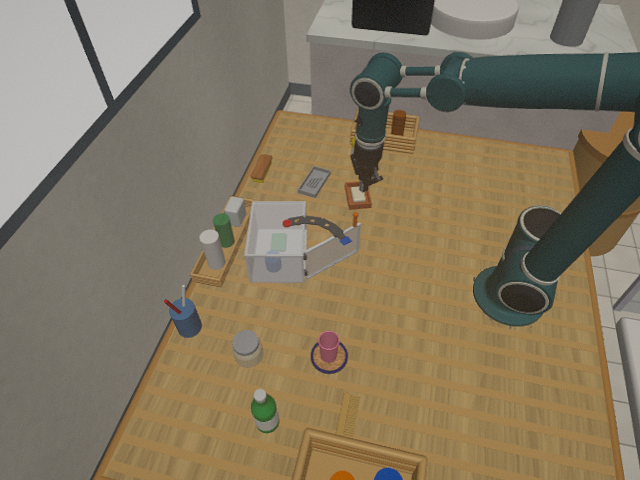

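```bash
python3 -c "
from h import *
a=load('s13');b=load('d13')
crop('s13',305,240,335,280,16,'s13z');crop('d13',280,205,325,235,16,'d13z')
S=lambda c:(a,265+(c[0]+.5)/6-.5,170+(c[1]+.5)/6-.5)
T=lambda c:(b,235+(c[0]+.5)/5-.5,150+(c[1]+.5)/5-.5)
P={}
for n,s,d in [('h2',(320,427),(388,352)),('h1',(363,340),(459,374)),('pad',(350,583),(261,366)),('h3',(325,520),(313,353)),('ball',(366,114),(603,322))]:
    X,r=tri([S(s),T(d)]);P[n]=X; e=X[:2]-H; print(n,X.round(4),r)
B=P.pop('ball');e=B[:2]-H;print('ball ang door',-1.359-np.arctan2(e[1],e[0]))
P.pop('h3');x=fitdoor(P)
"

```

```text
h2 [ 0.6176 -0.0364  0.1459] [0.00024477]
h1 [ 0.5712 -0.0288  0.1466] [0.00070585]
pad [ 0.6891 -0.0071  0.1476] [0.00020544]
h3 [ 0.6617 -0.024   0.147 ] [0.00082405]
ball [ 0.4889 -0.0472  0.1928] [0.00034617]
ball ang door 0.9605529218633242
phi -2.32584770834216 door 0.96684770834216 tilt -0.011514093532641228 [ 0.   2.1  0.1 -0.6  1.9 -0.2  0.6  1.   0. ]
```

View pics/s13z.png

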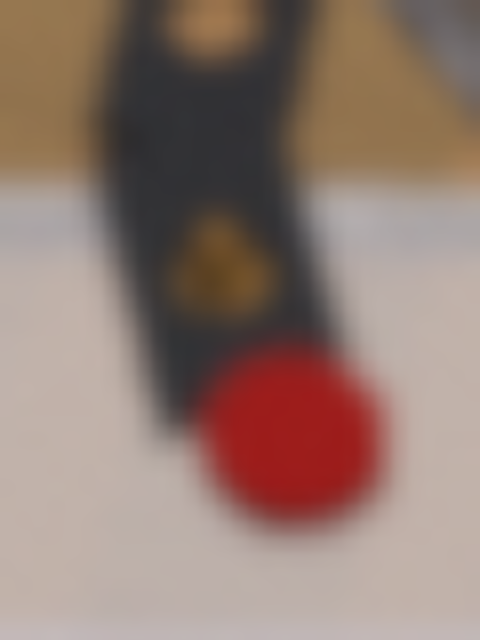

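View pics/d13z.png

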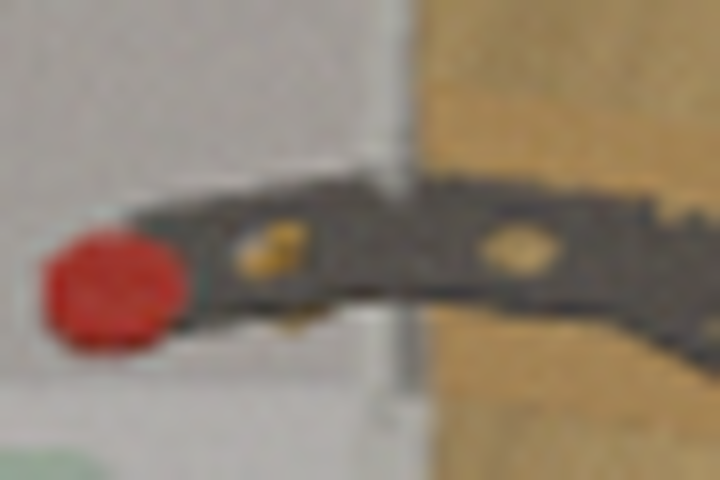

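The end hole is over the pin and level, but the door reads about 0.965, near the low limit. I'll pinch the post again and nudge the door open by about 0.03.

```bash
python3 -c "
from h import *
go(.4888,-.0465,.25,.784)
"

```

```text
shift cm [ 2.82 -1.29  1.65] turn -0.007 | f [-0.3 -0.1 -0.1] gap 0.001 t 17.95 [ 0.4772 -0.0756  0.2659] [ 3.124 -0.03   0.777] [-0.22 -0.15  1.98  0.02  1.28  0.57]
```

```bash
python3 -m creep '2.8 -1.3 0 0 -0.2;2.8 -1.3 0 0 -0.2;2.8 -1.3 1.6 0 -0.2;2.8 -1.3 1.6 0 -0.2'; python3 -c "
from h import *
snap('wrist','w14')
go(.4888,-.0465,.158,.784)
"

```

```text
time: 18.45
ee_pos: [0.4874, -0.0466, 0.2479]
eef_rot: [3.127, -0.027, 0.777]
contact_force: [0.1, 0.7, 0.5]
finger_gap: 0.6
shift cm [-0.16 -0.08  9.07] turn -0.007 | f [ 0.9 -0.8  0.3] gap 0.6 t 18.5 [ 0.4877 -0.0467  0.2487] [ 3.126 -0.028  0.777] [-0.16 -0.12  1.98  0.01  1.25  0.63]
```

View pics/w14.png

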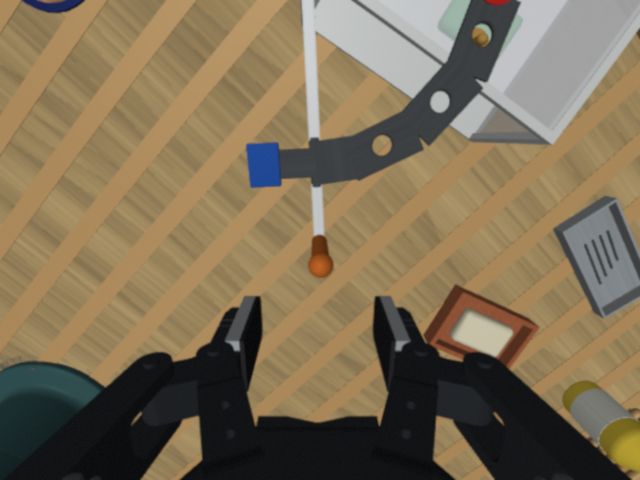

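```bash
python3 -m creep '-0.1 -0.1 5 0 -0.2;-0.1 -0.1 8 0 -0.2;-0.1 -0.1 9 0 -0.2;-0.1 -0.1 9 0 -0.2' && python3 -m creep '0 0 0 0 0.4;0 0 0 0 1;0 0 0 0 1;0 0 0 0 1'; python3 -c "
from h import *
arc([.02,.03,.04])
"

```

```text
time: 19.0
ee_pos: [0.489, -0.0461, 0.1586]
eef_rot: [3.127, -0.027, 0.776]
contact_force: [0.6, 0.5, 0.3]
finger_gap: 0.599
time: 19.5
ee_pos: [0.4902, -0.0464, 0.1604]
eef_rot: [3.124, -0.029, 0.776]
contact_force: [-1.0, -1.2, 5.7]
finger_gap: 0.152
door now 0.958217750325689 r 0.17982565240774218 yaw rel 3.09362726027365 [-1.  -1.2  5.7] 0.15187276955298004 19.5 [-0.07  0.09  0.  ]
0.02 [-0.01 -0.36 -0.01]
0.03 [-0.02 -0.54 -0.01]
0.04 [-0.02 -0.72 -0.01]
```

```bash
python3 -m creep '0 -0.2 0 0.01 1;0 -0.45 0 0.02 1;0 -0.45 0 0.02 1' ; python3 -c "
from h import *
arc([])
" ; python3 -m creep '0 0 0 0 0.5;0 0 0 0 -0.2;0 0 0 0 -0.2;0 0 -4 0 -0.2;0 0 -9 0 -0.2'; python3 -m creep '-6 0 0 0 -0.2;-6 0 0 0 -0.2'; python3 -c "
from h import *
snap('scene','s15');crop('s15',265,170,395,300,6,'s15c');crop('s15',305,240,335,280,16,'s15z');snap('side','d15');crop('d15',235,150,395,290,5,'d15c')"
```

```text
time: 19.88
ee_pos: [0.4869, -0.0432, 0.1605]
eef_rot: [3.125, -0.029, 0.756]
contact_force: [-0.7, -0.5, 2.2]
finger_gap: 0.154
door now 0.9841000612531898 r 0.17975801173856623 yaw rel 3.099537070138879 [-0.7 -0.5  2.2] 0.1541139712720296 19.875 [-0.21  0.08 -0.05]
time: 20.5
ee_pos: [0.4827, -0.0436, 0.2497]
eef_rot: [3.128, -0.027, 0.756]
contact_force: [0.6, -0.3, 0.3]
finger_gap: 0.601
time: 20.75
ee_pos: [0.4374, -0.0863, 0.2485]
eef_rot: [3.127, -0.026, 0.753]
contact_force: [0.0, -0.1, -0.5]
finger_gap: 0.598
```

View pics/s15c.png

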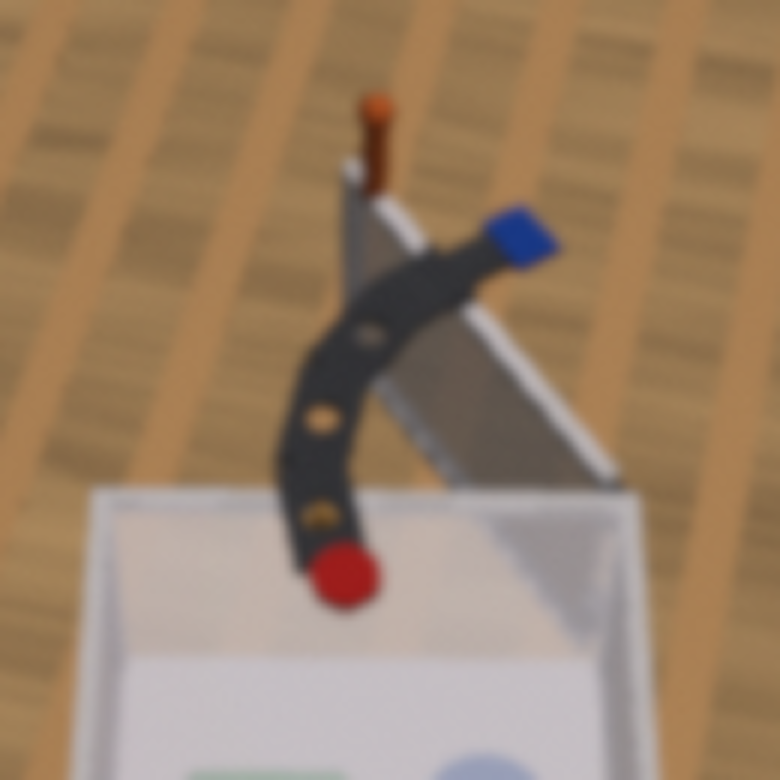

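View pics/d15c.png

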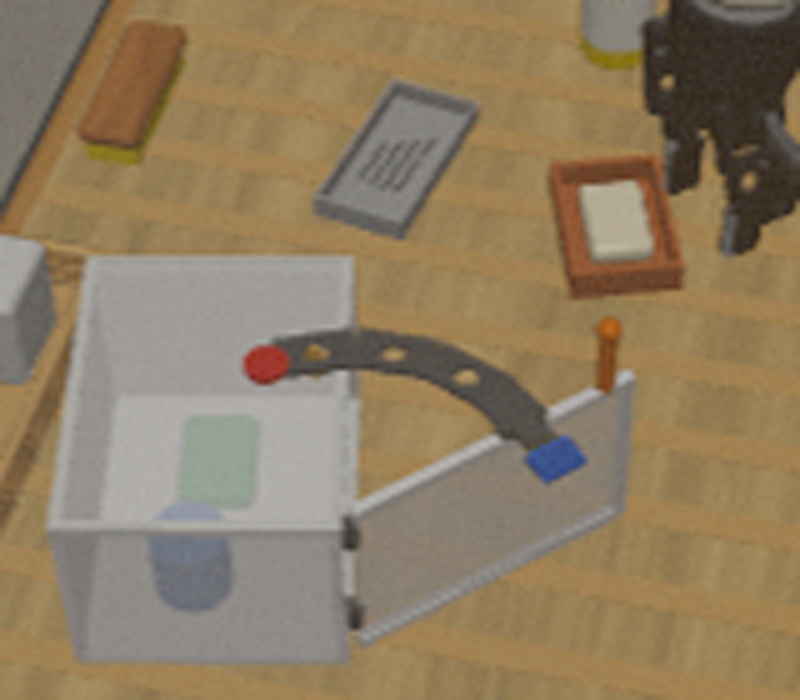

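View pics/s15z.png

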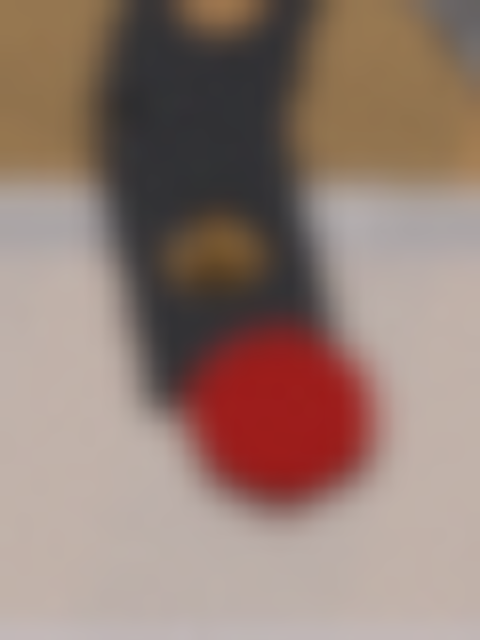

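View pics/s15.png

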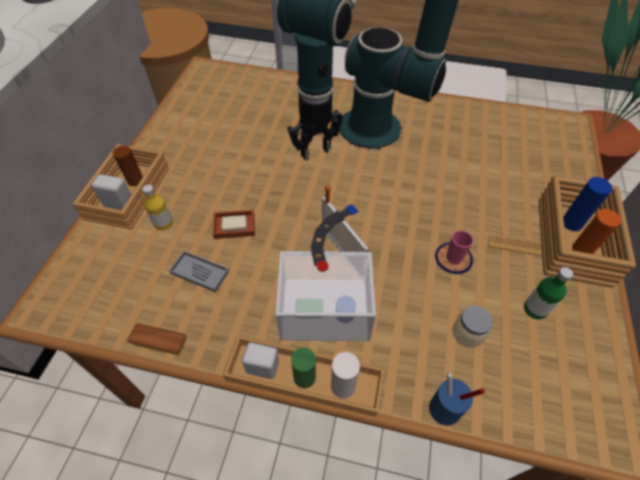

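The pin now looks centred in the end hole, much as it sat in the first hole at the start. One last numeric check of tilt and angle.

```bash
python3 -m creep '0 0 0 0 -0.2;0 0 0 0 -0.2;0 0 0 0 -0.2'; python3 -c "
from h import *
a=load('s15');b=load('d15')
S=lambda c:(a,265+(c[0]+.5)/6-.5,170+(c[1]+.5)/6-.5)
T=lambda c:(b,235+(c[0]+.5)/5-.5,150+(c[1]+.5)/5-.5)
P={n:tri([S(s),T(d)])[0] for n,s,d in [('h2',(323,418),(393,354)),('h1',(369,335),(467,377)),('pad',(345,576),(266,365))]}
fitdoor(P); B=tri([S((377,108)),T((609,328))])[0]; e=B[:2]-H; print(P['pad'],'ball',-1.359-np.arctan2(e[1],e[0]))
s=get_state();print(abs(s['joint_vel']).max(),s['contact_force'])
"
```

```text
time: 21.22
ee_pos: [0.4391, -0.0845, 0.2477]
eef_rot: [3.129, -0.027, 0.756]
contact_force: [0.5, 0.8, 0.6]
finger_gap: 0.601
phi -2.359065751954204 door 1.000065751954204 tilt -0.014593923161092663 [-0.2  1.3 -0.8  0.4  2.3  0.9  0.2  0.9  0.2]
[ 0.68640875 -0.00949769  0.14701979] ball 0.9923134010781993
0.0027220524736291953 [0.50003812 0.82025309 0.58169874]
```

```bash
python3 -c "
from station import close_job
print(close_job())"
```

```text
the job is handed in; nothing more can be done
None
```

The job is handed in: the pink cup stands on the cork mat and the door is held open by the stay's end hole over the pin. It took about 21 s of the 72 s, and no verdict was reported.

**What I did:**
- I moved the cup onto the mat and let it go.
- I pressed the blue tab to tip the stay to about 0.38 rad.
- I pinched the orange post, swung the door open and let go.
- I pressed the red pad until the stay sat firmly on its stop.
- Pressing the pad had shifted the door to about 0.965 rad by camera, close to the 0.955 limit. I pinched the post again and nudged the door open by about 0.025 rad.

**Last checks:**

| Check | Reading | Needed |
|---|---|---|
| Door angle, from the stay's holes and pad | 1.000 rad | 0.955 to 1.045 |
| Door angle, from the post's ball | 0.992 rad | 0.955 to 1.045 |
| Stay tilt | about -0.01 rad, level within the camera error | under 0.03 |
| Pin in the end hole | looks centred in the enlarged picture | within 5.5 mm |
| Cup | upright near the mat's centre | upright within 35 mm |

The gripper was clear of everything with the arm at rest, and the other things look unmoved in the pictures. The cup and the other things were checked by eye only, not measured at the end. The two door readings differ by 0.008 rad.

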